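# Change the flat battery packs for charged ones

### The arm

A 7-joint arm with a two-finger parallel gripper is mounted at the origin on a cart in front of the work surface, level with it; the furniture and walls round the work are solid. World frame = base frame: x ahead of the robot, y to its left, z up, the work surface at z = 0. Lengths are in m, angles in rad, forces in N, time in s.
With the tool pointing down it reaches from about 0.425 to 0.875 m from the base axis. Payload 9.9 kg.
Tool frame: the origin (TCP) lies at the very end of the fingers, on their centre line; the grasp point (between the pads) lies 19 mm behind it; z points along the fingers, y is the line along which they close (so a half turn about z gives the same grasp; the last joint's range is limited). The gripper opens to 85 mm and grips with 20 to 120 N. Pads are 22 mm wide; open, the fingers measure 114 mm over their backs; the gripper's body (76 mm by 85 mm) begins 54 mm behind the grasp point. The pads swing forward as they close: fully open they stand 13 mm farther back than shut.
Start: joints at [-1.299, 0.576, 0.025, 1.437, -0.015, 1.129, -0.057], TCP at [0.235, 0.633, 0.231] pointing down, gripper open.
Joint ranges: [-2.76, 2.76], [-0.34, 2.15], [-1.52, 1.57], [0.19, 2.46], [-1.09, 4.23], [0.17, 1.99], [-2.82, 2.82]. Speed limits (rad/s): [2.22, 2.22, 3.01, 3.01, 3.14, 3.14, 3.14].

### API

Orientations are given as a rotation vector (axis times angle).
In Python, from workcell import observe, read_camera, calibration, job_done, spot_in gives the robot as it stands.
- The arm moves only by the shell command python3 -m crank 'ROWS'. ROWS is JSON, a list of rows, each an object with "offset": the shift along the tool's x, y, z scaled (see below), a list of three; "turn": the turn, a rotation vector about the tool's x, y, z scaled (see below), a list of three; "grip": the opening, from -1 (shut) to 1 (fully open), so that 0 is half open. In form: [{"offset": [tx, ty, tz], "turn": [wx, wy, wz], "grip": grip}, ...]. A call has exactly 8 rows; each row shifts and turns the commanded pose from where the row before left it, along the tool's axes as they then stand; what a row does not reach is not made up. The controller multiplies each number of a shift by 30 mm and each number of a turn by 4 degrees. A row lasts 1/10 s, in which the tool goes at most 50 mm and 8.59 degrees, less where a joint would pass 70% of its speed; a pose out of reach is approached as far as the arm can. A call with a number of a shift or a turn outside -1 to 1 is refused whole. A call with a gripper value outside its range is refused whole. The fingers move at their own pace and stop on an object; the grip force is fixed at half the most. Time passes only in rows, so rows that do not move let the fingers close, or fill a call up. It gives the time, the measured TCP pose, the force, the opening and the grip force at its end, in the units of the state.
- observe(): the state, without advancing time (a new reading comes with each control period).
- read_camera(name): name is "scene" or "side" or "wrist"; returns (picture, depth): 420x560x3 uint8, red, green, blue; 420x560 float32, m along the optical axis (not along the pixel's ray), 0 where there is no reading.
- calibration(name): a dict with "vertical_fov" (degrees; the focal length in pixels is half the picture's height over the tangent of half this angle, whatever the lens; pixels are square), "cx", "cy" (the principal point, pixels), "D" ([k1, k2, p1, p2, k3] as OpenCV has them; the pictures are not rectified), "eye" and "attitude" of the camera in the world. Camera axes: x right, y down, z forward; pixel columns grow to the right and rows downward; lengths in m; the calibration is good to about 2 mm. A picture is of the moment at which its call begins: read the wrist's pose just before it. calibration takes no time and is no camera call; for the wrist camera it gives the pose at the moment of the call.
- job_done(): hands the job in; it is judged then, once.
Trained networks look in the newest picture that a camera, given by its name, has taken for a name from the list of things; names that differ only in an ending like _2 or _b are one class to them, and where a whole thing is asked for, a point or a joint stands for the part that bears it (a point fixed in the world has none). Each returns a list of dicts, best first, with "score" (0 to 1); they miss things now and then, are a little off and sometimes report something else, mostly with a low value. They report only what shows in the picture. A call takes as long as a camera call.
- spot_in(query, camera): "location" ([row, column] in pixels, amid what is visible of it).
The state is a dict: "clock": time; "q": joint angles; "qvel": joint speeds; "tau": joint torques, N m; "ee_pos": TCP position; "orientation": TCP orientation; "ft_force": force on the tool from outside, world axes, zero at the start; "moment": the same for the moment, N m; "finger_gap": opening from 0.0 (shut) to 1.0 (fully open); "gripper_force": force on a finger pad.
Only numpy, scipy, OpenCV 4.12 (cv2) and the standard library are available. Lean on these libraries where they do the work, as an engineer would, in place of code of your own. Each camera call takes 0.05 s, during which the arm holds its last target. There are 200 camera calls.

### The job

The packs in the yellow work light and the blue speaker have run flat. Swap each for the charged pack of its own colour, so that both charged packs sit fully home in their devices and both flat ones fully home in the chargers of their colour; every bay is taken, so a free rubber mat is there to stand a pack on meanwhile. Do not let a pack topple, and leave the white mug standing where it is.

Things in the scene. Friction and masses are not known exactly. Their poses are not given: they have to be found in the camera images.
- yellow_flat_mid (a point): flat yellow battery pack: yellow head 48 x 70 x 34 mm (x, y, z) over a black stem 28 x 48 x 34 mm; on top a gauge window with one red bar lit. Starts in the work light. Point: on its axis half-way up, where the head meets the stem (34 mm above the foot). z up. Grip the head, across its 48 mm. About 0.24 kg; stands upright on its foot.
- yellow_full_mid (a point): charged yellow battery pack, the same shape as the flat one, with four green bars lit on top. Starts in the yellow charger. Point and axes as for the flat yellow pack.
- blue_flat_mid (a point): flat blue battery pack: blue head 58 x 66 x 34 mm (x, y, z) over a black stem 36 x 36 x 34 mm; on top a gauge window with one red bar lit. Starts in the speaker. Point: on its axis half-way up, where the head meets the stem (34 mm above the foot). z up. Grip the head, across its 58 mm. About 0.24 kg; stands upright on its foot.
- blue_full_mid (a point): charged blue battery pack, the same shape as the flat one, with four green bars lit on top. Starts in the blue charger. Point and axes as for the flat blue pack.
- work_light_bay (a point): battery bay of the yellow LED work light (fixed, 88 x 114 x 58 mm high). Point: centre of the bay's mouth, level with the flat top deck; z up. Pocket 33 x 53 mm (x, y), 36 mm deep, with a 5 mm 45-degree lead-in. A pack is home when its head rests on the deck, so that its point meets this one, its y along the bay's y, either way round.
- yellow_charger_bay (a point): battery bay of the yellow-trimmed black charger (fixed, 92 x 104 mm, 50 mm high, two yellow stripes on its deck). Point, axes, pocket and fit as in the work light.
- bench_speaker_bay (a point): battery bay of the blue speaker (fixed, 88 x 114 x 58 mm high; 7 mm high knobs on its deck at x -20, y +-44 mm). Point: centre of the bay's mouth, level with the flat top deck; z up. Pocket 41 x 41 mm, 36 mm deep, with a 5 mm 45-degree lead-in. A pack is home when its head rests on the deck, so that its point meets this one, its y along the bay's y.
- blue_charger_bay (a point): battery bay of the blue-trimmed black charger (fixed, 92 x 104 mm, 50 mm high, two blue stripes on its deck). Point, axes, pocket and fit as in the speaker.
- mat_top (a point): free ribbed dark grey rubber mat, 100 x 100 mm, 3 mm thick, fixed on the bench. Point: centre of its upper face, 3 mm above the bench. Mat, devices, chargers and mug stand at x 0.38 to 0.71, y -0.36 to 0.12; left of them (y above 0.16, x 0.22 to 0.66) is a binding machine 0.15 m high, its raised lever at x 0.49 to 0.57, y 0.16 to 0.34, up to 0.52 m high.
- mug_mid (a point): loose white mug, 82 mm across and 92 mm high, with a handle towards its -y; to be left standing. The point is on the axis of its round wall, half-way up (46 mm above the bench); the handle reaches 71 mm from it.

How it is judged:
By the outcome, as a careful person would: the job done as asked, in the order asked, and still so for the second after the job is handed in, with the robot touching nothing.
It also fails if it takes over 115 s, if anything falls off the work surface, if the arm or the gripper's body presses on something with over 40 N, if the wrist force passes 120 N, or if a joint passes its speed limit or range.

## Working session

There is one attempt and no reset: what is moved stays moved. The work goes in short steps, Python scripts to look and compute and a shell command to move; the robot and the scene stay as the last step left them, time stands still between calls to the robot, and variables do not carry over. Pictures are saved under pics/ and viewed, at most 14 in all, crops included, and the job is handed in when it is done.

```bash
ls; mkdir -p pics
cat > h.py <<'E'
import numpy as np, cv2
from scipy.spatial.transform import Rotation as R
from workcell import *
def K(c,h=420):
    f=h/2/np.tan(np.radians(c["vertical_fov"])/2)
    return np.array([[f,0,c["cx"]],[0,f,c["cy"]],[0,0,1]])
def att(c):
    a=np.array(c["attitude"],float)
    return a if a.shape==(3,3) else R.from_rotvec(a).as_matrix()
def cloud(c,depth):
    v,u=np.mgrid[:420,:560]
    p=cv2.undistortPoints(np.stack([u,v],-1).reshape(-1,1,2).astype(np.float64),K(c),np.array(c["D"],float)).reshape(420,560,2)
    P=np.dstack([p,np.ones((420,560))])*depth[...,None]
    return P@att(c).T+np.array(c["eye"])
def shot(n,fn):
    c=calibration(n); im,d=read_camera(n)
    cv2.imwrite(fn,im[...,::-1]); return c,im,d,cloud(c,d)
E
python3 - <<'E'
from h import *
print({k:np.round(v,3).tolist() for k,v in observe().items()})
names="yellow_flat_mid yellow_full_mid blue_flat_mid blue_full_mid work_light_bay yellow_charger_bay bench_speaker_bay blue_charger_bay mat_top mug_mid".split()
for n in ["scene","side"]:
    c,im,d,P=shot(n,f"pics/{n}1.png"); print(n,c)
    np.savez(f"{n}1.npz",im=im,d=d,P=P)
    for q in names:
        for r in spot_in(q,n)[:2]:
            y,x=np.round(r["location"]).astype(int); print(q,round(r["score"],2),(y,x),P[y,x].round(3))
E
```

```text
pics
{'clock': 0.0, 'q': [-1.299, 0.577, 0.025, 1.438, -0.015, 1.129, -0.056], 'qvel': [0.001, -0.0, -0.001, -0.0, -0.001, -0.0, -0.001], 'tau': [-0.0, -76.575, 2.25, -28.598, 0.015, 0.013, 0.0], 'ee_pos': [0.235, 0.632, 0.23], 'orientation': [-0.556, -3.092, 0.003], 'ft_force': [-0.547, 0.071, -0.521], 'moment': [0.047, 0.076, -0.008], 'gripper_force': 0.0, 'finger_gap': 1.003}
scene {'vertical_fov': 44.09373082606508, 'cx': 268.0355455735932, 'cy': 213.0732949806107, 'D': array([-0.15883227,  0.        ,  0.        ,  0.        ,  0.        ]), 'eye': array([0.13259909, 0.53507334, 0.44648869]), 'attitude': array([-0.68394137,  2.31828511, -1.43935077])}
yellow_flat_mid 0.8 (np.int64(194), np.int64(369)) [ 0.446 -0.231  0.085]
yellow_full_mid 0.76 (np.int64(242), np.int64(184)) [0.609 0.058 0.081]
yellow_full_mid 0.74 (np.int64(290), np.int64(267)) [0.437 0.097 0.081]
blue_flat_mid 0.61 (np.int64(174), np.int64(287)) [ 0.613 -0.233  0.087]
blue_full_mid 0.79 (np.int64(232), np.int64(329)) [ 0.442 -0.076  0.083]
work_light_bay 0.86 (np.int64(217), np.int64(376)) [ 0.423 -0.214  0.05
[... 596 characters left out ...]
6 (np.int64(151), np.int64(362)) [ 0.464 -0.252  0.092]
yellow_flat_mid 0.5 (np.int64(312), np.int64(298)) [0.457 0.058 0.052]
yellow_full_mid 0.68 (np.int64(266), np.int64(200)) [0.404 0.289 0.797]
blue_flat_mid 0.56 (np.int64(121), np.int64(280)) [ 0.625 -0.251  0.095]
blue_full_mid 0.74 (np.int64(226), np.int64(338)) [ 0.451 -0.093  0.088]
work_light_bay 0.91 (np.int64(174), np.int64(359)) [ 0.455 -0.227  0.057]
yellow_charger_bay 0.64 (np.int64(284), np.int64(187)) [0.641 0.089 0.05 ]
blue_charger_bay 0.64 (np.int64(249), np.int64(331)) [ 0.449 -0.067  0.049]
mat_top 0.67 (np.int64(206), np.int64(251)) [ 0.621 -0.11   0.005]
mug_mid 0.77 (np.int64(309), np.int64(296)) [0.462 0.056 0.054]
```

View pics/side1.png

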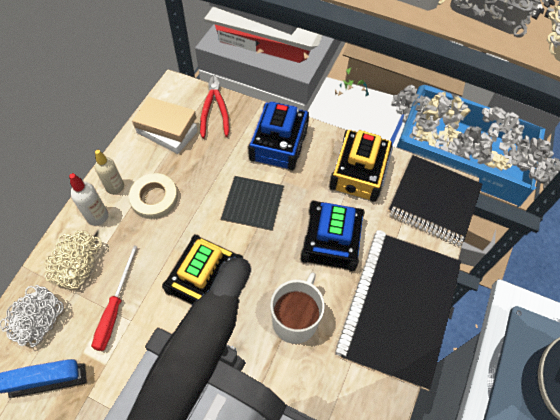

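View pics/scene1.png

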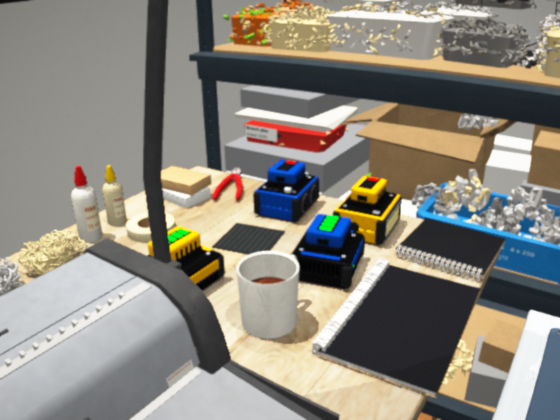

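Run:
```python
from h import *
# top faces: pack tops and decks via height slices
S=np.load("side1.npz"); C=np.load("scene1.npz")
for nm,D in [("side",S),("scene",C)]:
    P=D["P"].reshape(-1,3)
    P=P[(P[:,0]>.33)&(P[:,0]<.75)&(P[:,1]>-.4)&(P[:,1]<.155)]
    for lo,hi in [(.078,.097),(.044,.064)]:
        Q=P[(P[:,2]>lo)&(P[:,2]<hi)]
        g=np.zeros((450,600),np.uint8)
        ij=((Q[:,:2]-[.33,-.42])*1000).astype(int)
        g[ij[:,0],ij[:,1]]=255
        g=cv2.morphologyEx(g,cv2.MORPH_CLOSE,np.ones((5,5)))
        n,l,st,ce=cv2.connectedComponentsWithStats(g)
        for k in range(1,n):
            if st[k,4]<600: continue
            pts=np.argwhere(l==k)[:,::-1].astype(np.float32)
            (cy,cx),sz,a=cv2.minAreaRect(pts)
            m=l[ij[:,0],ij[:,1]]==k
            print(nm,lo,"c",round(cx/1000+.33,3),round(cy/1000-.42,3),np.round(sz),round(a,1),"z",np.median(Q[m,2]).round(4),st[k,4])
```

```text
side 0.078 c 0.458 0.058 [88. 81.] 43.2 z 0.0893 853
side 0.078 c 0.457 -0.103 [58. 66.] 78.3 z 0.0843 3627
side 0.078 c 0.461 -0.266 [49. 72.] 86.2 z 0.0923 3204
side 0.078 c 0.633 -0.264 [57. 67.] 81.0 z 0.092 3464
side 0.078 c 0.631 0.055 [69. 48.] 2.4 z 0.0841 3170
side 0.044 c 0.458 -0.105 [ 97. 107.] 75.8 z 0.0498 4534
side 0.044 c 0.459 -0.266 [ 99. 119.] 84.1 z 0.0573 6259
side 0.044 c 0.461 0.056 [69. 70.] 26.6 z 0.0535 3809
side 0.044 c 0.631 -0.264 [ 95. 119.] 81.9 z 0.057 4689
side 0.044 c 0.631 0.055 [107.  93.] 2.1 z 0.0501 3149
scene 0.078 c 0.459 0.062 [80. 84.] 52.1 z 0.0852 966
scene 0.078 c 0.455 -0.101 [57. 65.] 77.9 z 0.082 3273
scene 0.078 c 0.459 -0.261 [49. 69.] 85.0 z 0.0893 2597
scene 0.078 c 0.63 -0.26 [56. 65.] 81.9 z 0.0891 2387
scene 0.078 c 0.629 0.055 [65. 49.] 0.0 z 0.0834 1755
scene 0.044 c 0.455 -0.101 [ 92. 103.] 76.4 z 0.049 3655
scene 0.044 c 0.457 -0.262 [ 97. 118.] 84.7 z 0.0546 4813
scene 0.044 c 0.476 0.039 [63. 23.] 55.4 z 0.0551 820
scene 0.044 c 0.629 -0.261 [ 95. 119.] 81.7 z 0.0544 3703
scene 0.044 c 0.595 0.045 [38. 78.] 84.8 z 0.0496 1922
```

Both views agree on all four packs: yellow flat (0.46, -0.265), blue flat (0.632, -0.262), blue full (0.456, -0.102), yellow full (0.631, 0.055). The mat is at about (251, 203) px in the side view, and the mug is at (297, 310) with its handle pointing up-right. The black lever stands between the arm and the work, so I'll check its shape next.

Run:
```python
from h import *
for nm in ["side","scene"]:
    D=np.load(nm+"1.npz"); P=D["P"].reshape(-1,3); v=D["d"].ravel()>0; P=P[v]
    m=(P[:,0]>.15)&(P[:,0]<.7)&(P[:,1]>.1)&(P[:,1]<.5)&(P[:,2]>.16)
    Q=P[m]
    for z in np.arange(.16,.56,.04):
        q=Q[(Q[:,2]>=z)&(Q[:,2]<z+.04)]
        if len(q)>5: print(nm,z.round(2),len(q),"x",q[:,0].min().round(3),q[:,0].max().round(3),"y",q[:,1].min().round(3),q[:,1].max().round(3),"rmin",np.hypot(q[:,0],q[:,1]).min().round(3))
D=np.load("side1.npz"); im=D["im"].astype(int); P=D["P"]
m=(im.max(2)<75)&(abs(P[...,2]-.003)<.008)&(abs(P[...,0]-.62)<.09)&(abs(P[...,1]+.1)<.09)
m=cv2.morphologyEx(m.astype(np.uint8),cv2.MORPH_OPEN,np.ones((3,3)))>0
n,l,st,_=cv2.connectedComponentsWithStats(m.astype(np.uint8)); k=1+st[1:,4].argmax(); m=l==k
print("mat",cv2.minAreaRect((P[m][:,:2]*1000).astype(np.float32)),P[m][:,2].mean())
```

```text
side 0.16 14 x 0.515 0.517 y 0.176 0.184 rmin 0.545
side 0.44 33 x 0.468 0.492 y 0.177 0.185 rmin 0.502
side 0.48 8516 x 0.457 0.492 y 0.173 0.3 rmin 0.5
scene 0.16 545 x 0.513 0.537 y 0.177 0.188 rmin 0.544
scene 0.2 592 x 0.513 0.536 y 0.176 0.188 rmin 0.544
scene 0.24 649 x 0.507 0.536 y 0.176 0.188 rmin 0.537
scene 0.28 722 x 0.499 0.528 y 0.176 0.189 rmin 0.53
scene 0.32 765 x 0.491 0.517 y 0.177 0.189 rmin 0.523
scene 0.36 856 x 0.483 0.51 y 0.176 0.19 rmin 0.516
scene 0.4 573 x 0.478 0.504 y 0.177 0.189 rmin 0.512
mat ((604.0098266601562, -123.12571716308594), (17.354618072509766, 96.81398010253906), 11.138070106506348) 0.003133792962667064
```

```bash
python3 -m crank '[{"offset":[0,-0.3,-0.8],"turn":[0,0,0],"grip":1},{"offset":[0,-0.3,-0.8],"turn":[0,0,0],"grip":1},{"offset":[0,-0.3,-0.8],"turn":[0,0,0],"grip":1},{"offset":[0,-0.3,-0.8],"turn":[0,0,0],"grip":1},{"offset":[0,-0.3,-0.8],"turn":[0,0,0],"grip":1},{"offset":[0,-0.3,-0.8],"turn":[0,0,0],"grip":1},{"offset":[0,-0.3,-0.8],"turn":[0,0,0],"grip":1},{"offset":[0,-0.3,-0.8],"turn":[0,0,0],"grip":1}]'
python3 -m crank '[{"offset":[0,-0.2,-0.8],"turn":[0,0,0],"grip":1},{"offset":[0,-0.2,-0.8],"turn":[0,0,0],"grip":1},{"offset":[0,-0.2,-0.8],"turn":[0,0,0],"grip":1},{"offset":[0,-0.2,-0.8],"turn":[0,0,0],"grip":1},{"offset":[0,-0.2,-0.8],"turn":[0,0,0],"grip":1},{"offset":[0,-0.2,-0.8],"turn":[0,0,0],"grip":1},{"offset":[0,-0.2,-0.8],"turn":[0,0,0],"grip":1},{"offset":[0,0,0],"turn":[0,0,0],"grip":1}]'
python3 -c "from h import *;print(observe()['q'])"
```

```text
clock: 1.9
ee_pos: [0.2099, 0.5647, 0.4244]
orientation: [-0.556, -3.092, -0.0]
ft_force: [0.1, -1.2, -0.2]
finger_gap: 0.998
gripper_force: 0.0
clock: 2.7
ee_pos: [0.1954, 0.5256, 0.5947]
orientation: [0.556, 3.091, 0.009]
ft_force: [0.4, -0.3, -0.2]
finger_gap: 1.001
gripper_force: 0.0
[-1.32590548  0.32758422  0.04993818  0.89785767 -0.01706331  1.91093023
 -0.06955382]
```

```bash
python3 -m crank '[{"offset":[-1,0,0],"turn":[0,0,0.75],"grip":1},{"offset":[-1,0,0],"turn":[0,0,0.75],"grip":1},{"offset":[-1,0,0],"turn":[0,0,0.75],"grip":1},{"offset":[-1,0,0],"turn":[0,0,0.75],"grip":1},{"offset":[-1,0,0],"turn":[0,0,0.75],"grip":1},{"offset":[-1,0,0],"turn":[0,0,0.75],"grip":1},{"offset":[-1,0,0],"turn":[0,0,0.75],"grip":1},{"offset":[-1,0,0],"turn":[0,0,0.75],"grip":1}]'
python3 -m crank '[{"offset":[-1,0,0],"turn":[0,0,0.75],"grip":1},{"offset":[-1,0,0],"turn":[0,0,0.75],"grip":1},{"offset":[-1,0,0],"turn":[0,0,0.75],"grip":1},{"offset":[-1,0,0],"turn":[0,0,0.75],"grip":1},{"offset":[-1,0,0],"turn":[0,0,0.75],"grip":1},{"offset":[-1,0,0],"turn":[0,0,0.75],"grip":1},{"offset":[-1,0,0],"turn":[0,0,0.75],"grip":1},{"offset":[-1,0,0],"turn":[0,0,0.75],"grip":1}]'
python3 -m crank '[{"offset":[-1,0,0],"turn":[0,0,0.75],"grip":1},{"offset":[-1,0,0],"turn":[0,0,0.75],"grip":1},{"offset":[-1,0,0],"turn":[0,0,0.75],"grip":1},{"offset":[-1,0,0],"turn":[0,0,0.75],"grip":1},{"offset":[-1,0,0],"turn":[0,0,0.75],"grip":1},{"offset":[-1,0,0],"turn":[0,0,0.75],"grip":1},{"offset":[-1,0,0],"turn":[0,0,0],"grip":1},{"offset":[-1,0,0],"turn":[0,0,0],"grip":1}]'
cat >> h.py <<'E'
def go(tx,ty,tz,yaw=None):
    "print shift/turn in tool units for TCP target and pack yaw (deg)"
    o=observe(); M=R.from_rotvec(o["orientation"]).as_matrix()
    d=M.T@(np.array([tx,ty,tz])-o["ee_pos"])/.03
    print("TCP",np.round(o["ee_pos"],4),"tool x,y,z axes",M.round(3).tolist(),"t",round(o["clock"],2),"gap",round(o["finger_gap"],3))
    print("units",d.round(2),end=" ")
    y=np.degrees(np.arctan2(M[1,1],M[0,1])); print("yaw",y.round(2),end=" ")
    if yaw is not None:
        W=R.from_matrix(np.array([[0,1,0],[1,0,0],[0,0,-1.]])); T=R.from_euler("z",yaw,degrees=True)*W
        e=(R.from_matrix(M).inv()*T).as_rotvec(degrees=True)/4; print("turn",e.round(2),end="")
    print()
E
python3 -c "
from h import *
go(.46,-.263,.30,4.5)"
```

```text
clock: 3.5
ee_pos: [0.4009, 0.4028, 0.5906]
orientation: [-1.19, -2.907, 0.001]
ft_force: [0.4, -0.2, 1.0]
finger_gap: 0.995
gripper_force: 0.0
clock: 4.3
ee_pos: [0.5376, 0.2076, 0.5905]
orientation: [-1.768, -2.596, 0.001]
ft_force: [0.5, -0.4, -0.9]
finger_gap: 0.999
gripper_force: 0.0
clock: 5.1
ee_pos: [0.5845, -0.0263, 0.5907]
orientation: [-2.15, -2.29, 0.001]
ft_force: [-0.2, 0.7, -0.9]
finger_gap: 1.001
gripper_force: 0.0
TCP [ 0.5845 -0.0263  0.5907] tool x,y,z axes [[-0.063, 0.998, -0.001], [0.998, 0.063, 0.0], [0.0, -0.001, -1.0]] t 5.1 gap 1.001
units [-7.62 -4.63  9.69] yaw 3.61 turn [-0.01 -0.   -0.22]
```

```bash
python3 -m crank '[{"offset":[-0.9,-0.5,0.8],"turn":[0,0,0],"grip":1},{"offset":[-0.9,-0.5,0.8],"turn":[0,0,0],"grip":1},{"offset":[-0.9,-0.5,0.8],"turn":[0,0,0],"grip":1},{"offset":[-0.9,-0.5,0.8],"turn":[0,0,0],"grip":1},{"offset":[-0.9,-0.5,0.8],"turn":[0,0,0],"grip":1},{"offset":[-0.9,-0.5,0.8],"turn":[0,0,0],"grip":1},{"offset":[-0.9,-0.5,0.8],"turn":[0,0,0],"grip":1},{"offset":[-0.6,-0.5,0.8],"turn":[0,0,0],"grip":1}]'
cat >> h.py <<'E'
def rects(P,v,slices=((.078,.105),(.044,.066)),mn=600,box=(.33,.75,-.4,.155)):
    P=P.reshape(-1,3)[v.ravel()]
    P=P[(P[:,0]>box[0])&(P[:,0]<box[1])&(P[:,1]>box[2])&(P[:,1]<box[3])]
    for lo,hi in slices:
        Q=P[(P[:,2]>lo)&(P[:,2]<hi)]
        g=np.zeros((900,1200),np.uint8); ij=((Q[:,:2]-[.33,-.42])*2000).astype(int)
        g[ij[:,0],ij[:,1]]=255
        g=cv2.morphologyEx(g,cv2.MORPH_CLOSE,np.ones((7,7)))
        g=cv2.morphologyEx(g,cv2.MORPH_OPEN,np.ones((9,9)))
        n,l,st,ce=cv2.connectedComponentsWithStats(g)
        for k in range(1,n):
            if st[k,4]<4*mn: continue
            (cy,cx),sz,a=cv2.minAreaRect(np.argwhere(l==k)[:,::-1].astype(np.float32))
            z=np.median(Q[l[ij[:,0],ij[:,1]]==k,2])
            print(lo,"c",round(cx/2000+.33,4),round(cy/2000-.42,4),np.round(np.array(sz)/2,1),"yaw",round(90-a,1),"z",z.round(4))
E
python3 - <<'E'
from h import *
c,im,d,P=shot("wrist","pics/w1.png"); np.savez("w1.npz",P=P,d=d,im=im)
rects(P,d>0)
go(.46,-.263,.30,4.5)
E
```

```text
clock: 5.9
ee_pos: [0.4764, -0.241, 0.3979]
orientation: [2.152, 2.289, -0.001]
ft_force: [0.6, 0.4, -0.1]
finger_gap: 0.996
gripper_force: 0.0
0.078 c 0.4568 -0.1049 [57.6 64.9] yaw 11.9 z 0.0837
0.078 c 0.4616 -0.2662 [47.5 70.1] yaw 5.0 z 0.092
0.078 c 0.6328 -0.2651 [57.6 66.6] yaw 9.2 z 0.0918
0.044 c 0.4576 -0.1058 [ 93.3 105.5] yaw 13.4 z 0.0494
0.044 c 0.4589 -0.2671 [ 97.5 120.1] yaw 5.5 z 0.0573
0.044 c 0.6312 -0.2653 [ 95.1 119.2] yaw 8.4 z 0.0572
TCP [ 0.4726 -0.2435  0.3946] tool x,y,z axes [[-0.057, 0.998, -0.006], [0.998, 0.057, -0.0], [0.0, -0.006, -1.0]] t 5.95 gap 1.004
units [-0.63 -0.44  3.16] yaw 3.27 turn [-0.09 -0.   -0.31]
```

View pics/w1.png

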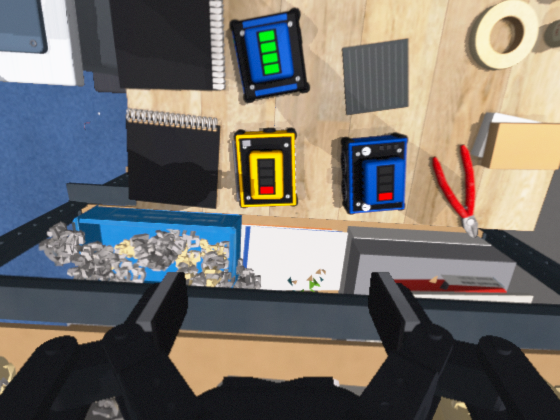

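Run:
```python
from h import *
D=np.load("w1.npz"); im=D["im"].astype(int); P=D["P"]
m=(im.max(2)<110)&(abs(P[...,2]-.003)<.008)&(abs(P[...,0]-.62)<.09)&(abs(P[...,1]+.1)<.09)
m=cv2.morphologyEx(m.astype(np.uint8),cv2.MORPH_CLOSE,np.ones((5,5)))
n,l,st,_=cv2.connectedComponentsWithStats(m); k=1+st[1:,4].argmax(); m=l==k
print("mat",cv2.minAreaRect((P[m][:,:2]*1000).astype(np.float32)),P[m][:,2].mean())
S=np.load("side1.npz")["P"].reshape(-1,3)
for a in ("side1","scene1"):
    S=np.load(a+".npz")["P"].reshape(-1,3)
    q=S[(S[:,0]>.3)&(S[:,0]<.8)&(S[:,1]<-.31)&(S[:,1]>-.8)&(S[:,2]>.12)&(S[:,2]<1)]
    for y in np.arange(-.8,-.3,.05):
        w=q[(q[:,1]>=y)&(q[:,1]<y+.05)]
        if len(w)>10: print(a,y.round(2),len(w),np.percentile(w,[2,50,98],axis=0).round(2).tolist())
go(.461,-.266,.10,5)
```

```text
mat ((570.5447998046875, -132.0856475830078), (203.37615966796875, 98.58724212646484), 11.352365493774414) 0.004175871987033412
side1 -0.6 20 [[0.31, -0.59, 0.12], [0.33, -0.58, 0.13], [0.66, -0.57, 0.14]]
side1 -0.5 523 [[0.32, -0.48, 0.12], [0.42, -0.46, 0.28], [0.68, -0.45, 0.3]]
side1 -0.45 5280 [[0.3, -0.45, 0.12], [0.41, -0.43, 0.28], [0.79, -0.4, 0.34]]
side1 -0.4 7450 [[0.31, -0.4, 0.22], [0.48, -0.37, 0.28], [0.76, -0.35, 0.28]]
side1 -0.35 1983 [[0.31, -0.35, 0.26], [0.5, -0.35, 0.27], [0.72, -0.34, 0.28]]
scene1 -0.75 86 [[0.34, -0.74, 0.12], [0.4, -0.71, 0.37], [0.6, -0.7, 0.38]]
scene1 -0.7 273 [[0.33, -0.7, 0.12], [0.45, -0.67, 0.36], [0.79, -0.65, 0.38]]
scene1 -0.65 1093 [[0.32, -0.65, 0.12], [0.4, -0.61, 0.36], [0.72, -0.6, 0.38]]
scene1 -0.6 782 [[0.3, -0.6, 0.12], [0.62, -0.58, 0.15], [0.71, -0.55, 0.38]]
scene1 -0.55 814 [[0.31, -0.55, 0.12], [0.56, -0.52, 0.35], [0.69, -0.5, 0.38]]
scene1 -0.5 2856 [[0.31, -0.5, 0.13], [0.48, -0.47, 0.32], [0.79, -0.45, 0.4]]
scene1 -0.45 11115 [[0.31, -0.45, 0.13], [0.55, -0.43, 0.32], [0.79, -0.4, 0.37]]
scene1 -0.4 7663 [[0.31, -0.4, 0.21], [0.52, -0.37, 0.24], [0.78, -0.35, 0.32]]
scene1 -0.35 1918 [[0.31, -0.35, 0.26], [0.51, -0.35, 0.27], [0.79, -0.34, 0.27]]
TCP [ 0.4726 -0.2435  0.3946] tool x,y,z axes [[-0.057, 0.998, -0.006], [0.998, 0.057, -0.0], [0.0, -0.006, -1.0]] t 5.95 gap 1.004
units [-0.73 -0.37  9.82] yaw 3.27 turn [-0.09 -0.   -0.43]
```

Run:
```python
from h import *
for a in ("w1","side1","scene1"):
    S=np.load(a+".npz")["P"].reshape(-1,3)
    for lo,hi in [(.40,.52),(.58,.68)]:
      for z in np.arange(.14,.6,.04):
        w=S[(S[:,0]>lo)&(S[:,0]<hi)&(S[:,1]<-.31)&(S[:,1]>-.6)&(S[:,2]>z)&(S[:,2]<z+.04)]
        if len(w)>15: print(a,lo,z.round(2),len(w),"y front",np.percentile(w[:,1],[97,99.5]).round(3))
c=calibration("wrist");o=observe();M=R.from_rotvec(o["orientation"]).as_matrix();print("cam in tool",M.T@(c["eye"]-o["ee_pos"]))
```

```text
w1 0.4 0.18 242 y front [-0.373 -0.372]
w1 0.4 0.22 102 y front [-0.348 -0.347]
w1 0.4 0.26 10278 y front [-0.347 -0.346]
w1 0.58 0.18 86 y front [-0.373 -0.372]
w1 0.58 0.22 28 y front [-0.347 -0.347]
w1 0.58 0.26 1992 y front [-0.346 -0.346]
w1 0.58 0.3 540 y front [-0.4   -0.398]
w1 0.58 0.34 79 y front [-0.405 -0.405]
side1 0.4 0.18 162 y front [-0.371 -0.371]
side1 0.4 0.22 579 y front [-0.369 -0.349]
side1 0.4 0.26 3628 y front [-0.346 -0.345]
side1 0.4 0.3 114 y front [-0.419 -0.418]
side1 0.58 0.18 114 y front [-0.372 -0.371]
side1 0.58 0.22 439 y front [-0.369 -0.352]
side1 0.58 0.26 1147 y front [-0.345 -0.344]
scene1 0.4 0.18 243 y front [-0.368 -0.367]
scene1 0.4 0.22 1150 y front [-0.347 -0.344]
scene1 0.4 0.26 1942 y front [-0.344 -0.342]
scene1 0.4 0.3 1353 y front [-0.416 -0.414]
scene1 0.4 0.34 1460 y front [-0.421 -0.418]
scene1 0.4 0.38 45 y front [-0.436 -0.436]
scene1 0.58 0.14 482 y front [-0.442 -0.432]
scene1 0.58 0.18 172 y front [-0.369 -0.368]
scene1 0.58 0.22 758 y front [-0.366 -0.345]
scene1 0.58 0.26 1260 y front [-0.343 -0.342]
scene1 0.58 0.3 1008 y front [-0.395 -0.393]
scene1 0.58 0.34 922 y front [-0.405 -0.402]
scene1 0.58 0.38 36 y front [-0.501 -0.501]
cam in tool [ 0.08408025  0.00053977 -0.14243528]
```

```bash
python3 -m crank '[{"offset":[-0.2,-0.15,1],"turn":[-0.09,0,-0.2],"grip":1},{"offset":[-0.2,-0.15,1],"turn":[0,0,-0.2],"grip":1},{"offset":[-0.15,-0.1,1],"turn":[0,0,0],"grip":1},{"offset":[0,0,1],"turn":[0,0,0],"grip":1},{"offset":[0,0,1],"turn":[0,0,0],"grip":1},{"offset":[0,0,1],"turn":[0,0,0],"grip":1},{"offset":[0,0,1],"turn":[0,0,0],"grip":1},{"offset":[0,0,0.9],"turn":[0,0,0],"grip":1}]'
python3 -c "
from h import *
go(.461,-.260,.063,5)"
```

```text
clock: 6.75
ee_pos: [0.4679, -0.256, 0.1606]
orientation: [2.116, 2.318, 0.007]
ft_force: [0.9, 0.9, 0.3]
finger_gap: 1.0
gripper_force: 0.0
TCP [ 0.4679 -0.256   0.1606] tool x,y,z axes [[-0.091, 0.996, 0.005], [0.996, 0.091, 0.001], [0.0, 0.005, -1.0]] t 6.75 gap 1.0
units [-0.11 -0.26  3.25] yaw 5.22 turn [ 0.08 -0.    0.06]
```

```bash
python3 -m crank '[{"offset":[-0.1,-0.15,1],"turn":[0.05,0,0],"grip":1},{"offset":[0,0,1],"turn":[0,0,0],"grip":1},{"offset":[0,0,0.6],"turn":[0,0,0],"grip":1},{"offset":[0,0,0.4],"turn":[0,0,0],"grip":1},{"offset":[0,0,0],"turn":[0,0,0],"grip":1},{"offset":[0,0,0],"turn":[0,0,0],"grip":1},{"offset":[0,0,0],"turn":[0,0,0],"grip":1},{"offset":[0,0,0],"turn":[0,0,0],"grip":1}]'
python3 -c "
from h import *
go(.461,-.260,.063,5)"
```

```text
clock: 7.55
ee_pos: [0.465, -0.2601, 0.0732]
orientation: [2.116, 2.318, 0.004]
ft_force: [0.6, -0.5, -0.5]
finger_gap: 0.997
gripper_force: 0.0
TCP [ 0.465  -0.2601  0.0732] tool x,y,z axes [[-0.091, 0.996, 0.004], [0.996, 0.091, -0.001], [-0.001, 0.004, -1.0]] t 7.55 gap 0.997
units [ 0.02 -0.13  0.34] yaw 5.22 turn [0.06 0.01 0.05]
```

```bash
python3 -m crank '[{"offset":[0,-0.13,0.34],"turn":[0.05,0,0.05],"grip":1},{"offset":[0,0,0],"turn":[0,0,0],"grip":-1},{"offset":[0,0,0],"turn":[0,0,0],"grip":-1},{"offset":[0,0,0],"turn":[0,0,0],"grip":-1},{"offset":[0,0,0],"turn":[0,0,0],"grip":-1},{"offset":[0,0,0],"turn":[0,0,0],"grip":-1},{"offset":[0,0,0],"turn":[0,0,0],"grip":-1},{"offset":[0,0,-0.2],"turn":[0,0,0],"grip":-1}]'
python3 -m crank '[{"offset":[0,0,-0.4],"turn":[0,0,0],"grip":-1},{"offset":[0,0,-0.6],"turn":[0,0,0],"grip":-1},{"offset":[0,0,-0.8],"turn":[0,0,0],"grip":-1},{"offset":[0,0,-0.8],"turn":[0,0,0],"grip":-1},{"offset":[0,0,-0.7],"turn":[0,0,0],"grip":-1},{"offset":[0.4,0,-0.4],"turn":[0,0,0],"grip":-1},{"offset":[0.6,0,0],"turn":[0,0,0],"grip":-1},{"offset":[0.6,0,0],"turn":[0,0,0],"grip":-1}]'
python3 - <<'E'
from h import *
c,im,d,P=shot("wrist","pics/w2.png"); np.savez("w2.npz",P=P,d=d,im=im)
m=(im[...,0]<110)&(abs(P[...,2]-.003)<.006)&(abs(P[...,0]-.62)<.075)&(abs(P[...,1]+.11)<.075)
q=P[m]; print(len(q),np.percentile(q[:,:2],[1,50,99],axis=0))
go(.62,-.105,.17,5)
E
```

```text
clock: 8.35
ee_pos: [0.4602, -0.26, 0.0676]
orientation: [-2.121, -2.315, 0.002]
ft_force: [-0.7, 0.4, -1.8]
finger_gap: 0.549
gripper_force: 62.0
clock: 9.15
ee_pos: [0.4566, -0.2121, 0.1803]
orientation: [2.122, 2.315, 0.0]
ft_force: [-0.4, -0.5, -3.6]
finger_gap: 0.55
gripper_force: 62.1
10681 [[ 0.56989517 -0.17115368]
 [ 0.62297326 -0.11753285]
 [ 0.67441256 -0.06771908]]
TCP [ 0.4562 -0.2086  0.1797] tool x,y,z axes [[-0.089, 0.996, -0.001], [0.996, 0.089, 0.002], [0.002, -0.001, -1.0]] t 9.2 gap 0.549
units [2.95 5.75 0.33] yaw 5.13 turn [-0.01 -0.03  0.03]
```

View pics/w2.png

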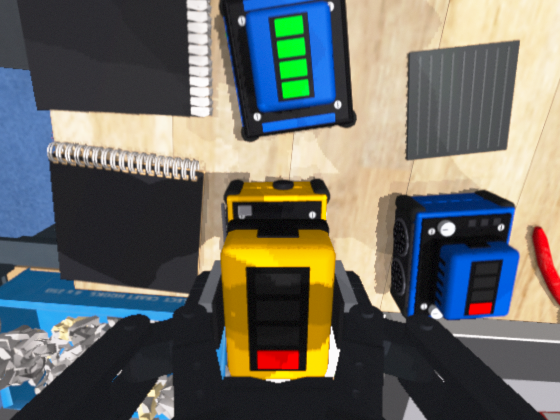

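```bash
python3 -m crank '[{"offset":[0.4,0.4,0],"turn":[0,0,0],"grip":-1},{"offset":[0.5,0.8,0],"turn":[0,0,0],"grip":-1},{"offset":[0.5,1,0],"turn":[0,0,0],"grip":-1},{"offset":[0.5,1,0],"turn":[0,0,0],"grip":-1},{"offset":[0.4,1,0],"turn":[0,0,0],"grip":-1},{"offset":[0.3,0.9,0.4],"turn":[0,0,0],"grip":-1},{"offset":[0.1,0.5,0.7],"turn":[0,0,0],"grip":-1},{"offset":[0,0.1,0.9],"turn":[0,0,0],"grip":-1}]'
python3 -m crank '[{"offset":[0,0,0.7],"turn":[0,0,0],"grip":-1},{"offset":[0,0,0.6],"turn":[0,0,0],"grip":-1},{"offset":[0,0,0.3],"turn":[0,0,0],"grip":-1},{"offset":[0,0,0],"turn":[0,0,0],"grip":-1},{"offset":[0,0,0],"turn":[0,0,0],"grip":-1},{"offset":[0,0,0],"turn":[0,0,0],"grip":-1},{"offset":[0,0,0],"turn":[0,0,0],"grip":-1},{"offset":[0,0,0],"turn":[0,0,0],"grip":-1}]'
python3 -c "
from h import *
go(.621,-.113,.042,5)"
```

```text
clock: 10.0
ee_pos: [0.6225, -0.1153, 0.1194]
orientation: [2.117, 2.318, 0.002]
ft_force: [-0.9, -0.3, -2.5]
finger_gap: 0.555
gripper_force: 62.2
clock: 10.8
ee_pos: [0.62, -0.1168, 0.0715]
orientation: [2.122, 2.316, -0.0]
ft_force: [-1.0, 0.2, -3.0]
finger_gap: 0.551
gripper_force: 62.1
TCP [ 0.62   -0.1168  0.0715] tool x,y,z axes [[-0.087, 0.996, 0.0], [0.996, 0.087, -0.0], [-0.0, 0.0, -1.0]] t 10.8 gap 0.551
units [0.12 0.04 0.98] yaw 5.01 turn [0. 0. 0.]
```

```bash
python3 -m crank '[{"offset":[0,0,0.5],"turn":[0,0,0],"grip":-1},{"offset":[0,0,0.3],"turn":[0,0,0],"grip":-1},{"offset":[0,0,0.1],"turn":[0,0,0],"grip":-1},{"offset":[0,0,0.03],"turn":[0,0,0],"grip":-1},{"offset":[0,0,0.03],"turn":[0,0,0],"grip":-1},{"offset":[0,0,0],"turn":[0,0,0],"grip":-1},{"offset":[0,0,0],"turn":[0,0,0],"grip":-1},{"offset":[0,0,0],"turn":[0,0,0],"grip":-1}]'
python3 -c "
from h import *
go(.621,-.113,.042,5)"
```

```text
clock: 11.6
ee_pos: [0.6199, -0.1168, 0.0424]
orientation: [2.122, 2.316, -0.001]
ft_force: [-0.0, -0.4, -2.3]
finger_gap: 0.55
gripper_force: 62.1
TCP [ 0.6199 -0.1168  0.0424] tool x,y,z axes [[-0.087, 0.996, -0.0], [0.996, 0.087, -0.0], [-0.0, -0.0, -1.0]] t 11.6 gap 0.55
units [0.12 0.05 0.01] yaw 5.01 turn [-0.  0.  0.]
```

Still fully carried at -2.3 N; I'll lower it 2 mm at a time until it touches.

```bash
python3 -m crank '[{"offset":[0,0,0.04],"turn":[0,0,0],"grip":-1},{"offset":[0,0,0],"turn":[0,0,0],"grip":-1},{"offset":[0,0,0.04],"turn":[0,0,0],"grip":-1},{"offset":[0,0,0],"turn":[0,0,0],"grip":-1},{"offset":[0,0,0],"turn":[0,0,0],"grip":-1},{"offset":[0,0,0],"turn":[0,0,0],"grip":-1},{"offset":[0,0,0],"turn":[0,0,0],"grip":-1},{"offset":[0,0,0],"turn":[0,0,0],"grip":-1}]'
```

```text
clock: 12.4
ee_pos: [0.6199, -0.1168, 0.0413]
orientation: [2.122, 2.316, 0.001]
ft_force: [-4.8, 2.2, 15.4]
finger_gap: 0.553
gripper_force: 64.1
```

```bash
python3 -m crank '[{"offset":[0,0,-0.05],"turn":[0,0,0],"grip":1},{"offset":[0,0,0],"turn":[0,0,0],"grip":1},{"offset":[0,0,0],"turn":[0,0,0],"grip":1},{"offset":[0,0,0],"turn":[0,0,0],"grip":1},{"offset":[0,0,0],"turn":[0,0,0],"grip":1},{"offset":[0,0,-0.6],"turn":[0,0,0],"grip":1},{"offset":[0,0,-1],"turn":[0,0,0],"grip":1},{"offset":[0,0,-1],"turn":[0,0,0],"grip":1}]'
python3 -m crank '[{"offset":[0.2,0,-1],"turn":[0,0,0.2],"grip":1},{"offset":[0.8,0,-0.8],"turn":[0,0,0.4],"grip":1},{"offset":[1,0,-0.2],"turn":[0,0,0.4],"grip":1},{"offset":[1,0,0],"turn":[0,0,0.4],"grip":1},{"offset":[0.8,0,0],"turn":[0,0,0.4],"grip":1},{"offset":[0.4,0,0],"turn":[0,0,0],"grip":1},{"offset":[0,0,0],"turn":[0,0,0],"grip":1},{"offset":[0,0,0],"turn":[0,0,0],"grip":1}]'
python3 - <<'E'
from h import *
c,im,d,P=shot("wrist","pics/w3.png"); np.savez("w3.npz",P=P,d=d,im=im)
rects(P,d>0,slices=((.060,.080),(.080,.1),(.044,.056)),mn=400)
go(.631,.055,.056,-2.2)
E
```

```text
clock: 13.2
ee_pos: [0.6193, -0.1168, 0.1195]
orientation: [-2.121, -2.315, 0.003]
ft_force: [0.5, 0.3, -0.2]
finger_gap: 1.003
gripper_force: 0.0
clock: 14.0
ee_pos: [0.6163, 0.0077, 0.1791]
orientation: [2.263, 2.178, -0.002]
ft_force: [-0.6, -0.6, 0.2]
finger_gap: 1.001
gripper_force: 0.0
0.06 c 0.6206 -0.1225 [47.7 69.3] yaw 4.9 z 0.0711
0.08 c 0.4551 -0.092 [56.1 40.2] yaw 10.4 z 0.084
0.08 c 0.6322 0.0554 [68.2 46.4] yaw 88.3 z 0.084
0.044 c 0.4505 -0.071 [93.6 36.8] yaw 13.3 z 0.0499
0.044 c 0.4507 0.0595 [55.5 71. ] yaw 0.0 z 0.0529
0.044 c 0.6313 0.0556 [103.8  92.1] yaw 87.9 z 0.0497
TCP [0.6162 0.0071 0.1792] tool x,y,z axes [[0.04, 0.999, -0.001], [0.999, -0.04, -0.001], [-0.001, -0.001, -1.0]] t 14.05 gap 1.0
units [1.62 0.43 4.1 ] yaw -2.27 turn [-0.01  0.02 -0.02]
```

View pics/w3.png

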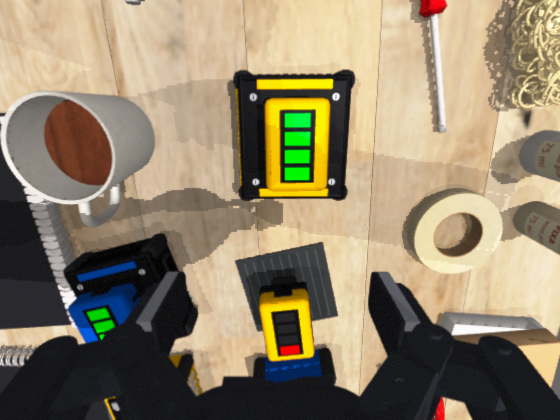

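```bash
python3 -m crank '[{"offset":[0.6,0.2,0.3],"turn":[0,0,0],"grip":1},{"offset":[0.8,0.2,0.7],"turn":[0,0,0],"grip":1},{"offset":[0.4,0.06,0.9],"turn":[0,0,0],"grip":1},{"offset":[0,0,0.9],"turn":[0,0,0],"grip":1},{"offset":[0,0,0.8],"turn":[0,0,0],"grip":1},{"offset":[0,0,0.4],"turn":[0,0,0],"grip":1},{"offset":[0,0,0.1],"turn":[0,0,0],"grip":1},{"offset":[0,0,0],"turn":[0,0,0],"grip":1}]'
python3 -c "
from h import *
go(.632,.0615,.0545,-2)"
```

```text
clock: 14.85
ee_pos: [0.6323, 0.062, 0.0563]
orientation: [-2.264, -2.178, 0.001]
ft_force: [0.1, -0.2, 0.3]
finger_gap: 0.998
gripper_force: 0.0
TCP [0.6323 0.062  0.0563] tool x,y,z axes [[0.039, 0.999, -0.001], [0.999, -0.039, -0.0], [-0.0, -0.001, -1.0]] t 14.85 gap 0.998
units [-0.02 -0.01  0.06] yaw -2.23 turn [-0.01  0.01 -0.06]
```

```bash
python3 -m crank '[{"offset":[0,0,0.05],"turn":[0,0,0],"grip":-1},{"offset":[0,0,0],"turn":[0,0,0],"grip":-1},{"offset":[0,0,0],"turn":[0,0,0],"grip":-1},{"offset":[0,0,0],"turn":[0,0,0],"grip":-1},{"offset":[0,0,0],"turn":[0,0,0],"grip":-1},{"offset":[0,0,0],"turn":[0,0,0],"grip":-1},{"offset":[0,0,-0.3],"turn":[0,0,0],"grip":-1},{"offset":[0,0,-0.6],"turn":[0,0,0],"grip":-1}]'
python3 -m crank '[{"offset":[0,0,-0.8],"turn":[0,0,0],"grip":-1},{"offset":[0,0,-0.9],"turn":[0,0,0],"grip":-1},{"offset":[-0.2,0,-0.9],"turn":[0,0,0],"grip":-1},{"offset":[-0.6,-0.2,-0.5],"turn":[0,0,-0.2],"grip":-1},{"offset":[-0.9,-0.4,0],"turn":[0,0,-0.2],"grip":-1},{"offset":[-1,-0.5,0],"turn":[0,0,-0.2],"grip":-1},{"offset":[-1,-0.5,0],"turn":[0,0,-0.2],"grip":-1},{"offset":[-1,-0.5,0],"turn":[0,0,-0.2],"grip":-1}]'
python3 -m crank '[{"offset":[-1,-0.6,0],"turn":[0,0,-0.2],"grip":-1},{"offset":[-1,-0.6,0],"turn":[0,0,-0.2],"grip":-1},{"offset":[-1,-0.6,0],"turn":[0,0,-0.2],"grip":-1},{"offset":[-1,-0.6,0],"turn":[0,0,-0.2],"grip":-1},{"offset":[-0.6,-0.5,0],"turn":[0,0,0],"grip":-1},{"offset":[-0.3,-0.2,0],"turn":[0,0,0],"grip":-1},{"offset":[0,0,0],"turn":[0,0,0],"grip":-1},{"offset":[0,0,0],"turn":[0,0,0],"grip":-1}]'
python3 -c "
from h import *
go(.460,-.2605,.0625,5)"
```

```text
clock: 15.65
ee_pos: [0.631, 0.0626, 0.0812]
orientation: [-2.262, -2.177, 0.004]
ft_force: [0.3, 1.0, -2.0]
finger_gap: 0.548
gripper_force: 62.1
clock: 16.45
ee_pos: [0.567, -0.0791, 0.1753]
orientation: [-2.185, -2.257, 0.001]
ft_force: [-0.8, -0.5, -2.1]
finger_gap: 0.55
gripper_force: 62.2
clock: 17.25
ee_pos: [0.4846, -0.2292, 0.1749]
orientation: [-2.121, -2.317, -0.0]
ft_force: [0.1, 1.1, -3.0]
finger_gap: 0.549
gripper_force: 62.1
TCP [ 0.4846 -0.2292  0.1749] tool x,y,z axes [[-0.088, 0.996, -0.0], [0.996, 0.088, 0.001], [0.001, -0.0, -1.0]] t 17.25 gap 0.549
units [-0.97 -0.91  3.75] yaw 5.07 turn [-0.   -0.01  0.02]
```

```bash
python3 -m crank '[{"offset":[-0.4,-0.4,0],"turn":[0,0,0],"grip":-1},{"offset":[-0.4,-0.4,0.4],"turn":[0,0,0],"grip":-1},{"offset":[-0.17,-0.11,0.8],"turn":[0,0,0],"grip":-1},{"offset":[0,0,0.7],"turn":[0,0,0],"grip":-1},{"offset":[0,0,0.3],"turn":[0,0,0],"grip":-1},{"offset":[0,0,0],"turn":[0,0,0],"grip":-1},{"offset":[0,0,0],"turn":[0,0,0],"grip":-1},{"offset":[0,0,0],"turn":[0,0,0],"grip":-1}]'
python3 - <<'E'
from h import *
c,im,d,P=shot("wrist","pics/w4.png"); np.savez("w4.npz",P=P,d=d,im=im)
rects(P,d>0,slices=((.050,.064),(.1,.16)),mn=300)
go(.460,-.2605,.0625,5)
E
```

```text
clock: 18.05
ee_pos: [0.4598, -0.2619, 0.1097]
orientation: [2.121, 2.316, -0.0]
ft_force: [0.7, 0.1, -1.4]
finger_gap: 0.551
gripper_force: 62.1
0.05 c 0.4575 -0.2475 [95.3 78.1] yaw 5.5 z 0.0574
0.05 c 0.4658 -0.1417 [83.5 28.3] yaw 5.2 z 0.0507
0.05 c 0.6152 -0.268 [ 60.  116.7] yaw 7.9 z 0.0573
0.1 c 0.454 -0.2677 [70.5 65. ] yaw 90.0 z 0.1379
TCP [ 0.4598 -0.2619  0.1097] tool x,y,z axes [[-0.088, 0.996, 0.001], [0.996, 0.088, -0.001], [-0.001, 0.001, -1.0]] t 18.1 gap 0.55
units [0.05 0.01 1.57] yaw 5.04 turn [0.01 0.01 0.01]
```

View pics/w4.png

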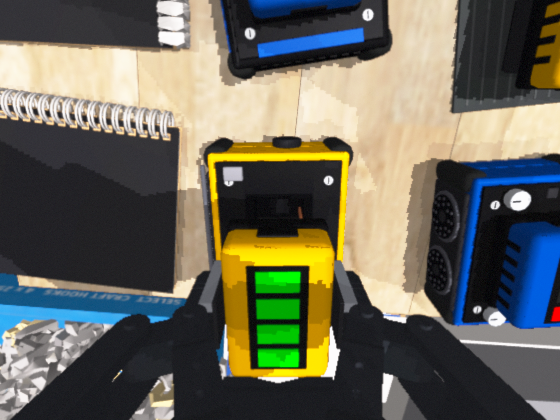

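```bash
python3 -m crank '[{"offset":[0.05,0,0.3],"turn":[0,0,0],"grip":-1},{"offset":[0,0,0.3],"turn":[0,0,0],"grip":-1},{"offset":[0,0,0.25],"turn":[0,0,0],"grip":-1},{"offset":[0,0,0.25],"turn":[0,0,0],"grip":-1},{"offset":[0,0,0.2],"turn":[0,0,0],"grip":-1},{"offset":[0,0,0.1],"turn":[0,0,0],"grip":-1},{"offset":[0,0,0],"turn":[0,0,0],"grip":-1},{"offset":[0,0,0],"turn":[0,0,0],"grip":-1}]'
```

```text
clock: 18.9
ee_pos: [0.459, -0.2605, 0.0669]
orientation: [-2.122, -2.316, 0.001]
ft_force: [-0.2, 0.5, -2.2]
finger_gap: 0.548
gripper_force: 62.1
```

```bash
python3 -m crank '[{"offset":[0,0,0.1],"turn":[0,0,0],"grip":-1},{"offset":[0,0,0.04],"turn":[0,0,0],"grip":-1},{"offset":[0,0,0.03],"turn":[0,0,0],"grip":-1},{"offset":[0,0,0],"turn":[0,0,0],"grip":-1},{"offset":[0,0,0],"turn":[0,0,0],"grip":-1},{"offset":[0,0,0],"turn":[0,0,0],"grip":-1},{"offset":[0,0,0],"turn":[0,0,0],"grip":-1},{"offset":[0,0,0],"turn":[0,0,0],"grip":-1}]'
```

```text
clock: 19.7
ee_pos: [0.4592, -0.2605, 0.0636]
orientation: [2.121, 2.315, 0.001]
ft_force: [-4.9, 4.0, 24.8]
finger_gap: 0.549
gripper_force: 65.6
```

```bash
python3 -m crank '[{"offset":[0,0,-0.05],"turn":[0,0,0],"grip":1},{"offset":[0,0,0],"turn":[0,0,0],"grip":1},{"offset":[0,0,0],"turn":[0,0,0],"grip":1},{"offset":[0,0,0],"turn":[0,0,0],"grip":1},{"offset":[0,0,0],"turn":[0,0,0],"grip":1},{"offset":[0,0,-0.5],"turn":[0,0,0],"grip":1},{"offset":[0,0,-1],"turn":[0,0,0],"grip":1},{"offset":[0,0,-1],"turn":[0,0,0],"grip":1}]'
python3 -m crank '[{"offset":[0.2,0.2,-0.5],"turn":[0,0,0],"grip":1},{"offset":[0.6,0.7,0],"turn":[0,0,0],"grip":1},{"offset":[0.7,1,0],"turn":[0,0,0],"grip":1},{"offset":[0.7,1,0],"turn":[0,0,0],"grip":1},{"offset":[0.7,1,0],"turn":[0,0,0],"grip":1},{"offset":[0.7,1,0],"turn":[0,0,0],"grip":1},{"offset":[0.5,0.7,0],"turn":[0,0,0],"grip":1},{"offset":[0,0.17,0],"turn":[0,0,0],"grip":1}]'
python3 - <<'E'
from h import *
go(.6206,-.1225,.0415,4.9)
c,im,d,P=shot("side","pics/s2.png")
rects(P,d>0)
E
```

```text
clock: 20.5
ee_pos: [0.4584, -0.2602, 0.1386]
orientation: [-2.121, -2.315, 0.002]
ft_force: [0.3, -0.6, 0.7]
finger_gap: 1.0
gripper_force: 0.0
clock: 21.3
ee_pos: [0.6229, -0.1185, 0.1522]
orientation: [-2.115, -2.321, -0.001]
ft_force: [0.0, 0.5, 0.1]
finger_gap: 1.0
gripper_force: 0.0
TCP [ 0.6229 -0.1185  0.1522] tool x,y,z axes [[-0.093, 0.996, -0.001], [0.996, 0.093, 0.001], [0.001, -0.0, -1.0]] t 21.3 gap 1.0
units [-0.13 -0.09  3.69] yaw 5.32 turn [-0.01 -0.02  0.11]
0.078 c 0.4574 -0.1028 [56.8 64.2] yaw 13.2 z 0.0842
0.078 c 0.4591 -0.2646 [47.4 65. ] yaw 2.9 z 0.0924
0.044 c 0.4582 -0.1031 [ 95.4 104.2] yaw 13.5 z 0.0499
0.044 c 0.4582 -0.2578 [ 93.8 103.1] yaw 5.2 z 0.0575
0.044 c 0.461 0.0558 [73.  65.5] yaw 0.0 z 0.0535
0.044 c 0.4951 -0.2621 [20.2 57.3] yaw 4.8 z 0.0583
0.044 c 0.6327 0.0557 [103.8  88.9] yaw 87.2 z 0.0498
```

```bash
python3 -m crank '[{"offset":[-0.1,-0.05,0.5],"turn":[0,0,0],"grip":1},{"offset":[-0.03,0,0.9],"turn":[0,0,0],"grip":1},{"offset":[0,0,0.9],"turn":[0,0,0],"grip":1},{"offset":[0,0,0.9],"turn":[0,0,0],"grip":1},{"offset":[0,0,0.3],"turn":[0,0,0],"grip":1},{"offset":[0,0,0.15],"turn":[0,0,0],"grip":1},{"offset":[0,0,0],"turn":[0,0,0],"grip":1},{"offset":[0,0,0],"turn":[0,0,0],"grip":1}]'
python3 -m crank '[{"offset":[0,0,0],"turn":[0,0,0],"grip":-1},{"offset":[0,0,0],"turn":[0,0,0],"grip":-1},{"offset":[0,0,0],"turn":[0,0,0],"grip":-1},{"offset":[0,0,0],"turn":[0,0,0],"grip":-1},{"offset":[0,0,0],"turn":[0,0,0],"grip":-1},{"offset":[0,0,0],"turn":[0,0,0],"grip":-1},{"offset":[0,0,0],"turn":[0,0,0],"grip":-1},{"offset":[0,0,0],"turn":[0,0,0],"grip":-1}]'
python3 -c "
from h import *
go(.632,.0555,.165,-2.2)"
```

```text
clock: 22.15
ee_pos: [0.62, -0.1272, 0.0448]
orientation: [2.122, 2.315, 0.0]
ft_force: [-1.3, -0.5, -0.4]
finger_gap: 0.999
gripper_force: 0.0
clock: 22.95
ee_pos: [0.62, -0.1267, 0.0445]
orientation: [2.122, 2.316, 0.001]
ft_force: [-0.1, 0.2, 5.7]
finger_gap: 0.55
gripper_force: 61.1
TCP [ 0.62   -0.1267  0.0445] tool x,y,z axes [[-0.088, 0.996, 0.001], [0.996, 0.088, -0.0], [-0.0, 0.001, -1.0]] t 22.95 gap 0.55
units [ 6.01  0.93 -4.02] yaw 5.02 turn [0.01 0.   1.81]
```

```bash
python3 -m crank '[{"offset":[0,0,-0.4],"turn":[0,0,0],"grip":-1},{"offset":[0,0,-0.8],"turn":[0,0,0],"grip":-1},{"offset":[0,0,-1],"turn":[0,0,0],"grip":-1},{"offset":[0.2,0,-1],"turn":[0,0,0],"grip":-1},{"offset":[0.6,0.1,-0.6],"turn":[0,0,0.3],"grip":-1},{"offset":[1,0.2,-0.2],"turn":[0,0,0.3],"grip":-1},{"offset":[1,0.2,0],"turn":[0,0,0.4],"grip":-1},{"offset":[1,0.1,0],"turn":[0,0,0.4],"grip":-1}]'
python3 -m crank '[{"offset":[1,0.1,0],"turn":[0,0,0.4],"grip":-1},{"offset":[0.6,0,0],"turn":[0,0,0],"grip":-1},{"offset":[0.3,0,0],"turn":[0,0,0],"grip":-1},{"offset":[0,0,0],"turn":[0,0,0],"grip":-1},{"offset":[0,0,0],"turn":[0,0,0],"grip":-1},{"offset":[0,0,0],"turn":[0,0,0],"grip":-1},{"offset":[0,0,0],"turn":[0,0,0],"grip":-1},{"offset":[0,0,0],"turn":[0,0,0],"grip":-1}]'
python3 -c "
from h import *
go(.6315,.0513,.0575,-2.2)"
```

```text
clock: 23.75
ee_pos: [0.6316, -0.0107, 0.1646]
orientation: [2.234, 2.209, 0.0]
ft_force: [0.3, 1.1, -2.2]
finger_gap: 0.55
gripper_force: 62.3
clock: 24.55
ee_pos: [0.6358, 0.0441, 0.1636]
orientation: [-2.265, -2.177, 0.001]
ft_force: [-1.0, -0.5, -2.3]
finger_gap: 0.55
gripper_force: 62.3
TCP [0.6358 0.0441 0.1636] tool x,y,z axes [[0.039, 0.999, -0.001], [0.999, -0.039, -0.0], [-0.0, -0.001, -1.0]] t 24.55 gap 0.55
units [ 0.24 -0.15  3.54] yaw -2.26 turn [-0.01  0.01 -0.01]
```

```bash
python3 -m crank '[{"offset":[0.24,-0.15,0.4],"turn":[0,0,0],"grip":-1},{"offset":[0,0,0.8],"turn":[0,0,0],"grip":-1},{"offset":[0,0,0.7],"turn":[0,0,0],"grip":-1},{"offset":[0,0,0.4],"turn":[0,0,0],"grip":-1},{"offset":[0,0,0.3],"turn":[0,0,0],"grip":-1},{"offset":[0,0,0.3],"turn":[0,0,0],"grip":-1},{"offset":[0,0,0.3],"turn":[0,0,0],"grip":-1},{"offset":[0,0,0.2],"turn":[0,0,0],"grip":-1}]'
python3 -m crank '[{"offset":[0,0,0.06],"turn":[0,0,0],"grip":-1},{"offset":[0,0,0.06],"turn":[0,0,0],"grip":-1},{"offset":[0,0,0.04],"turn":[0,0,0],"grip":-1},{"offset":[0,0,0],"turn":[0,0,0],"grip":-1},{"offset":[0,0,0],"turn":[0,0,0],"grip":-1},{"offset":[0,0,0],"turn":[0,0,0],"grip":-1},{"offset":[0,0,0],"turn":[0,0,0],"grip":-1},{"offset":[0,0,0],"turn":[0,0,0],"grip":-1}]'
python3 -c "
from h import *
go(.6315,.0513,.0575,-2.2)"
```

```text
clock: 25.35
ee_pos: [0.6316, 0.0524, 0.061]
orientation: [-2.263, -2.178, 0.001]
ft_force: [-0.9, 0.1, -2.3]
finger_gap: 0.552
gripper_force: 62.3
clock: 26.15
ee_pos: [0.6318, 0.0523, 0.0576]
orientation: [2.263, 2.179, 0.0]
ft_force: [-3.1, -0.7, 6.5]
finger_gap: 0.549
gripper_force: 63.3
TCP [0.6318 0.0523 0.0576] tool x,y,z axes [[0.038, 0.999, 0.0], [0.999, -0.038, 0.0], [0.0, 0.0, -1.0]] t 26.15 gap 0.549
units [-0.04 -0.01  0.  ] yaw -2.19 turn [ 0. -0.  0.]
```

```bash
python3 -m crank '[{"offset":[0,0,0.05],"turn":[0,0,0],"grip":-1},{"offset":[0,0,0],"turn":[0,0,0],"grip":-1},{"offset":[0,0,-0.04],"turn":[0,0,0],"grip":1},{"offset":[0,0,0],"turn":[0,0,0],"grip":1},{"offset":[0,0,0],"turn":[0,0,0],"grip":1},{"offset":[0,0,0],"turn":[0,0,0],"grip":1},{"offset":[0,0,-0.5],"turn":[0,0,0],"grip":1},{"offset":[0,0,-1],"turn":[0,0,0],"grip":1}]'
python3 -m crank '[{"offset":[0,0,-1],"turn":[0,0,0],"grip":1},{"offset":[-0.4,0,-0.8],"turn":[0,0,-0.3],"grip":1},{"offset":[-1,0,0],"turn":[0,0,-0.4],"grip":1},{"offset":[-1,0.1,0],"turn":[0,0,-0.4],"grip":1},{"offset":[-1,0.1,0],"turn":[0,0,-0.4],"grip":1},{"offset":[-1,0.1,0],"turn":[0,0,-0.4],"grip":1},{"offset":[-1,0.1,0],"turn":[0,0,-0.4],"grip":1},{"offset":[-1,0.1,0],"turn":[0,0,-0.4],"grip":1}]'
python3 -m crank '[{"offset":[-1,0.1,0],"turn":[0,0,0],"grip":1},{"offset":[-1,0.1,0],"turn":[0,0,0],"grip":1},{"offset":[-0.4,0,0],"turn":[0,0,0],"grip":1},{"offset":[0,0,0],"turn":[0,0,0],"grip":1},{"offset":[0,0,0],"turn":[0,0,0],"grip":1},{"offset":[0,0,0],"turn":[0,0,0],"grip":1},{"offset":[0,0,0],"turn":[0,0,0],"grip":1},{"offset":[0,0,0],"turn":[0,0,0],"grip":1}]'
python3 - <<'E'
from h import *
go(.6325,-.2595,.063,8.8)
c,im,d,P=shot("wrist","pics/w5.png"); np.savez("w5.npz",P=P,d=d,im=im)
rects(P,d>0,mn=400)
E
```

```text
clock: 26.95
ee_pos: [0.6302, 0.0524, 0.1007]
orientation: [-2.262, -2.177, 0.006]
ft_force: [0.3, 0.6, -0.3]
finger_gap: 0.994
gripper_force: 0.0
clock: 27.75
ee_pos: [0.6557, -0.1396, 0.1567]
orientation: [2.047, 2.383, -0.001]
ft_force: [-0.2, 0.0, 0.7]
finger_gap: 0.999
gripper_force: 0.0
clock: 28.55
ee_pos: [0.6724, -0.2072, 0.1556]
orientation: [-2.046, -2.383, 0.0]
ft_force: [0.3, -0.2, -0.6]
finger_gap: 1.003
gripper_force: 0.0
TCP [ 0.6724 -0.2072  0.1556] tool x,y,z axes [[-0.151, 0.989, -0.001], [0.989, 0.151, 0.0], [0.0, -0.001, -1.0]] t 28.55 gap 1.003
units [-1.52 -1.58  3.09] yaw 8.69 turn [-0.01 -0.   -0.03]
0.078 c 0.48 -0.2712 [14.  54.5] yaw 0.0 z 0.0887
0.078 c 0.6343 -0.2649 [57.9 66.7] yaw 9.2 z 0.092
0.044 c 0.4836 -0.2643 [ 51.8 119.8] yaw 5.7 z 0.0574
0.044 c 0.4817 -0.1213 [59.7 63.3] yaw 11.4 z 0.05
0.044 c 0.6324 -0.2639 [ 96.8 117.1] yaw 8.3 z 0.0574
```

View pics/w5.png

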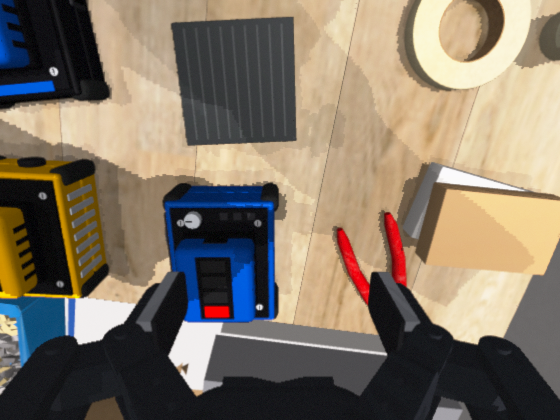

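```bash
python3 -m crank '[{"offset":[-0.5,-0.5,0],"turn":[0,0,0],"grip":1},{"offset":[-0.6,-0.7,0],"turn":[0,0,0],"grip":1},{"offset":[-0.4,-0.36,0.3],"turn":[0,0,-0.05],"grip":1},{"offset":[0,0,0.8],"turn":[0,0,0],"grip":1},{"offset":[0,0,0.8],"turn":[0,0,0],"grip":1},{"offset":[0,0,0.6],"turn":[0,0,0],"grip":1},{"offset":[0,0,0.3],"turn":[0,0,0],"grip":1},{"offset":[0,0,0.2],"turn":[0,0,0],"grip":1}]'
python3 -m crank '[{"offset":[0,0,0.08],"turn":[0,0,0],"grip":1},{"offset":[0,0,0],"turn":[0,0,0],"grip":-1},{"offset":[0,0,0],"turn":[0,0,0],"grip":-1},{"offset":[0,0,0],"turn":[0,0,0],"grip":-1},{"offset":[0,0,0],"turn":[0,0,0],"grip":-1},{"offset":[0,0,0],"turn":[0,0,0],"grip":-1},{"offset":[0,0,0],"turn":[0,0,0],"grip":-1},{"offset":[0,0,0],"turn":[0,0,0],"grip":-1}]'
python3 -c "
from h import *
go(.6215,-.113,.17,8.8)"
```

```text
clock: 29.4
ee_pos: [0.6322, -0.2602, 0.0645]
orientation: [-2.044, -2.384, 0.002]
ft_force: [0.5, -0.0, -0.0]
finger_gap: 1.0
gripper_force: 0.0
clock: 30.2
ee_pos: [0.6332, -0.2602, 0.0642]
orientation: [2.043, 2.385, -0.0]
ft_force: [-2.2, 0.8, 5.5]
finger_gap: 0.669
gripper_force: 65.5
TCP [ 0.6332 -0.2602  0.0642] tool x,y,z axes [[-0.153, 0.988, 0.001], [0.988, 0.153, -0.001], [-0.001, 0.001, -1.0]] t 30.2 gap 0.669
units [ 4.91  0.37 -3.53] yaw 8.82 turn [0.01 0.01 0.  ]
```

```bash
python3 -m crank '[{"offset":[0,0,-0.4],"turn":[0,0,0],"grip":-1},{"offset":[0,0,-0.8],"turn":[0,0,0],"grip":-1},{"offset":[0,0,-0.8],"turn":[0,0,0],"grip":-1},{"offset":[0.3,0,-0.5],"turn":[0,0,0],"grip":-1},{"offset":[0.8,0.1,0],"turn":[0,0,0],"grip":-1},{"offset":[1,0.1,0],"turn":[0,0,0],"grip":-1},{"offset":[1,0.1,0],"turn":[0,0,0],"grip":-1},{"offset":[1,0.07,0],"turn":[0,0,0],"grip":-1}]'
python3 -m crank '[{"offset":[0.5,0,0.2],"turn":[0,0,0],"grip":-1},{"offset":[0.25,0,0.6],"turn":[0,0,0],"grip":-1},{"offset":[0,0,0.8],"turn":[0,0,0],"grip":-1},{"offset":[0,0,0.7],"turn":[0,0,0],"grip":-1},{"offset":[0,0,0.4],"turn":[0,0,0],"grip":-1},{"offset":[0,0,0.2],"turn":[0,0,0],"grip":-1},{"offset":[0,0,0],"turn":[0,0,0],"grip":-1},{"offset":[0,0,0],"turn":[0,0,0],"grip":-1}]'
python3 -c "
from h import *
go(.6215,-.1145,.0432,8.8)"
```

```text
clock: 31.0
ee_pos: [0.6245, -0.1345, 0.1383]
orientation: [-2.043, -2.385, 0.0]
ft_force: [0.4, 0.3, -1.6]
finger_gap: 0.666
gripper_force: 64.7
clock: 31.8
ee_pos: [0.6218, -0.1148, 0.0518]
orientation: [2.044, 2.385, -0.0]
ft_force: [0.3, -0.3, -2.2]
finger_gap: 0.67
gripper_force: 64.6
TCP [ 0.6218 -0.1148  0.0518] tool x,y,z axes [[-0.153, 0.988, 0.0], [0.988, 0.153, -0.0], [-0.001, 0.0, -1.0]] t 31.8 gap 0.67
units [ 0.01 -0.01  0.29] yaw 8.8 turn [ 0.    0.01 -0.  ]
```

```bash
python3 -m crank '[{"offset":[0,0,0.15],"turn":[0,0,0],"grip":-1},{"offset":[0,0,0.08],"turn":[0,0,0],"grip":-1},{"offset":[0,0,0.05],"turn":[0,0,0],"grip":-1},{"offset":[0,0,0.03],"turn":[0,0,0],"grip":-1},{"offset":[0,0,0],"turn":[0,0,0],"grip":-1},{"offset":[0,0,0],"turn":[0,0,0],"grip":-1},{"offset":[0,0,0],"turn":[0,0,0],"grip":-1},{"offset":[0,0,0],"turn":[0,0,0],"grip":-1}]'
```

```text
clock: 32.6
ee_pos: [0.6214, -0.1143, 0.0432]
orientation: [-2.044, -2.385, -0.0]
ft_force: [-4.7, 2.4, 10.7]
finger_gap: 0.666
gripper_force: 66.3
```

```bash
python3 -m crank '[{"offset":[0,0,-0.05],"turn":[0,0,0],"grip":1},{"offset":[0,0,0],"turn":[0,0,0],"grip":1},{"offset":[0,0,0],"turn":[0,0,0],"grip":1},{"offset":[0,0,0],"turn":[0,0,0],"grip":1},{"offset":[0,0,-0.4],"turn":[0,0,0],"grip":1},{"offset":[0,0,-1],"turn":[0,0,0],"grip":1},{"offset":[0,0,-1],"turn":[0,0,0],"grip":1},{"offset":[0,0,-1],"turn":[0,0,0],"grip":1}]'
python3 -m crank '[{"offset":[0.1,-0.4,-0.3],"turn":[0,0,-0.2],"grip":1},{"offset":[0.2,-0.8,0],"turn":[0,0,-0.2],"grip":1},{"offset":[0.2,-1,0],"turn":[0,0,-0.2],"grip":1},{"offset":[0.2,-1,0],"turn":[0,0,-0.2],"grip":1},{"offset":[0.2,-1,0],"turn":[0,0,-0.13],"grip":1},{"offset":[0.1,-0.6,0],"turn":[0,0,0],"grip":1},{"offset":[0,-0.2,0],"turn":[0,0,0],"grip":1},{"offset":[0,0,0],"turn":[0,0,0],"grip":1}]'
python3 - <<'E'
from h import *
go(.4568,-.098,.0555,12.3)
c,im,d,P=shot("wrist","pics/w6.png"); np.savez("w6.npz",P=P,d=d,im=im)
rects(P,d>0,slices=((.06,.077),(.078,.105),(.044,.056)),mn=400)
E
```

```text
clock: 33.4
ee_pos: [0.6213, -0.1146, 0.1471]
orientation: [-2.044, -2.385, 0.001]
ft_force: [-0.1, -1.4, -0.4]
finger_gap: 1.0
gripper_force: 0.0
clock: 34.2
ee_pos: [0.4683, -0.1136, 0.1548]
orientation: [-1.966, -2.45, 0.0]
ft_force: [0.7, -0.6, 0.2]
finger_gap: 1.001
gripper_force: 0.0
TCP [ 0.4683 -0.1136  0.1548] tool x,y,z axes [[-0.217, 0.976, -0.0], [0.976, 0.217, -0.0], [0.0, -0.0, -1.0]] t 34.2 gap 1.001
units [ 0.59 -0.26  3.31] yaw 12.52 turn [-0.   -0.    0.05]
0.06 c 0.621 -0.1191 [57.6 66.3] yaw 8.8 z 0.0708
0.078 c 0.4569 -0.1038 [57.7 64.9] yaw 12.1 z 0.084
0.078 c 0.4584 -0.251 [48.1 39.4] yaw 7.4 z 0.0913
0.044 c 0.4577 -0.1045 [ 94.5 105.9] yaw 12.9 z 0.0496
0.044 c 0.4161 -0.2728 [11.  89.6] yaw 5.4 z 0.0507
0.044 c 0.456 -0.2136 [94.6 15. ] yaw 4.8 z 0.0518
0.044 c 0.587 -0.2539 [11.4 81.9] yaw 8.5 z 0.0517
0.044 c 0.6197 0.0343 [63.  74.7] yaw 88.9 z 0.0495
```

View pics/w6.png

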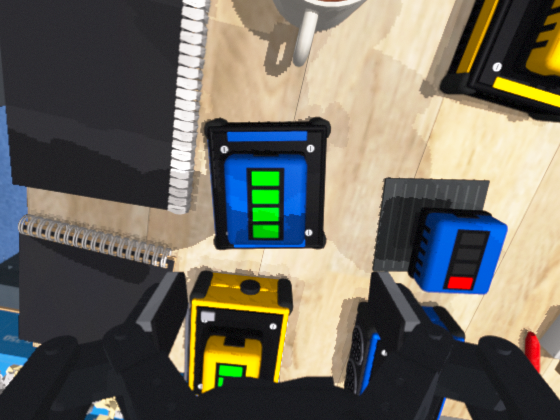

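```bash
python3 -m crank '[{"offset":[0.3,-0.15,0.3],"turn":[0,0,0],"grip":1},{"offset":[0.28,-0.12,0.8],"turn":[0,0,0],"grip":1},{"offset":[0,0,0.9],"turn":[0,0,0],"grip":1},{"offset":[0,0,0.7],"turn":[0,0,0],"grip":1},{"offset":[0,0,0.35],"turn":[0,0,0],"grip":1},{"offset":[0,0,0.2],"turn":[0,0,0],"grip":1},{"offset":[0,0,0],"turn":[0,0,0],"grip":1},{"offset":[0,0,0],"turn":[0,0,0],"grip":1}]'
python3 -m crank '[{"offset":[0,0,0],"turn":[0,0,0],"grip":-1},{"offset":[0,0,0],"turn":[0,0,0],"grip":-1},{"offset":[0,0,0],"turn":[0,0,0],"grip":-1},{"offset":[0,0,0],"turn":[0,0,0],"grip":-1},{"offset":[0,0,0],"turn":[0,0,0],"grip":-1},{"offset":[0,0,0],"turn":[0,0,0],"grip":-1},{"offset":[0,0,0],"turn":[0,0,0],"grip":-1},{"offset":[0,0,0],"turn":[0,0,0],"grip":-1}]'
python3 -c "
from h import *
go(.632,-.260,.18,8.7)"
```

```text
clock: 35.05
ee_pos: [0.4574, -0.0985, 0.0574]
orientation: [1.966, 2.45, -0.0]
ft_force: [0.5, -0.7, -0.6]
finger_gap: 0.999
gripper_force: 0.0
clock: 35.85
ee_pos: [0.4571, -0.0983, 0.0578]
orientation: [1.966, 2.45, 0.0]
ft_force: [-2.6, -1.0, 9.9]
finger_gap: 0.668
gripper_force: 63.0
TCP [ 0.4571 -0.0983  0.0578] tool x,y,z axes [[-0.217, 0.976, 0.0], [0.976, 0.217, -0.0], [-0.0, 0.0, -1.0]] t 35.85 gap 0.668
units [-6.53  4.53 -4.07] yaw 12.53 turn [0.01 0.   0.96]
```

```bash
python3 -m crank '[{"offset":[0,0,-0.4],"turn":[0,0,0],"grip":-1},{"offset":[0,0,-0.8],"turn":[0,0,0],"grip":-1},{"offset":[0,0,-1],"turn":[0,0,0],"grip":-1},{"offset":[0,0,-1],"turn":[0,0,0],"grip":-1},{"offset":[-0.3,0.2,-0.6],"turn":[0,0,0.1],"grip":-1},{"offset":[-0.8,0.6,-0.2],"turn":[0,0,0.2],"grip":-1},{"offset":[-1,0.7,0],"turn":[0,0,0.2],"grip":-1},{"offset":[-1,0.7,0],"turn":[0,0,0.2],"grip":-1}]'
python3 -m crank '[{"offset":[-1,0.7,0],"turn":[0,0,0.2],"grip":-1},{"offset":[-1,0.7,0],"turn":[0,0,0.06],"grip":-1},{"offset":[-0.7,0.5,0],"turn":[0,0,0],"grip":-1},{"offset":[-0.3,0.2,0],"turn":[0,0,0],"grip":-1},{"offset":[0,0,0],"turn":[0,0,0],"grip":-1},{"offset":[0,0,0],"turn":[0,0,0],"grip":-1},{"offset":[0,0,0],"turn":[0,0,0],"grip":-1},{"offset":[0,0,0],"turn":[0,0,0],"grip":-1}]'
python3 -c "
from h import *
go(.632,-.2592,.0658,8.7)"
```

```text
clock: 36.65
ee_pos: [0.5409, -0.1766, 0.1775]
orientation: [-2.024, -2.403, -0.001]
ft_force: [0.6, -0.1, -2.4]
finger_gap: 0.669
gripper_force: 66.1
clock: 37.45
ee_pos: [0.6161, -0.2541, 0.1771]
orientation: [-2.045, -2.384, 0.0]
ft_force: [0.1, -0.2, -4.3]
finger_gap: 0.666
gripper_force: 65.9
TCP [ 0.6161 -0.2541  0.1771] tool x,y,z axes [[-0.152, 0.988, -0.001], [0.988, 0.152, 0.0], [0.001, -0.001, -1.0]] t 37.45 gap 0.666
units [-0.25  0.5   3.71] yaw 8.75 turn [-0.01 -0.01  0.01]
```

```bash
python3 -m crank '[{"offset":[-0.15,0.3,0],"turn":[0,0,0],"grip":-1},{"offset":[-0.1,0.2,0.4],"turn":[0,0,0],"grip":-1},{"offset":[0,0,0.8],"turn":[0,0,0],"grip":-1},{"offset":[0,0,0.7],"turn":[0,0,0],"grip":-1},{"offset":[0,0,0.3],"turn":[0,0,0],"grip":-1},{"offset":[0,0,0.3],"turn":[0,0,0],"grip":-1},{"offset":[0,0,0.3],"turn":[0,0,0],"grip":-1},{"offset":[0,0,0.3],"turn":[0,0,0],"grip":-1}]'
python3 -m crank '[{"offset":[0,0,0.2],"turn":[0,0,0],"grip":-1},{"offset":[0,0,0.15],"turn":[0,0,0],"grip":-1},{"offset":[0,0,0.08],"turn":[0,0,0],"grip":-1},{"offset":[0,0,0],"turn":[0,0,0],"grip":-1},{"offset":[0,0,0],"turn":[0,0,0],"grip":-1},{"offset":[0,0,0],"turn":[0,0,0],"grip":-1},{"offset":[0,0,0],"turn":[0,0,0],"grip":-1},{"offset":[0,0,0],"turn":[0,0,0],"grip":-1}]'
```

```text
clock: 38.25
ee_pos: [0.6328, -0.2607, 0.0837]
orientation: [2.046, 2.383, -0.0]
ft_force: [-1.0, -0.3, -3.3]
finger_gap: 0.661
gripper_force: 65.9
clock: 39.05
ee_pos: [0.6324, -0.2605, 0.0711]
orientation: [-2.047, -2.383, 0.001]
ft_force: [0.1, 0.2, -1.9]
finger_gap: 0.668
gripper_force: 65.9
```

```bash
python3 -m crank '[{"offset":[0,0,0.1],"turn":[0,0,0],"grip":-1},{"offset":[0,0,0.06],"turn":[0,0,0],"grip":-1},{"offset":[0,0,0.03],"turn":[0,0,0],"grip":-1},{"offset":[0,0,0],"turn":[0,0,0],"grip":-1},{"offset":[0,0,0],"turn":[0,0,0],"grip":-1},{"offset":[0,0,0],"turn":[0,0,0],"grip":-1},{"offset":[0,0,0],"turn":[0,0,0],"grip":-1},{"offset":[0,0,0],"turn":[0,0,0],"grip":-1}]'
```

```text
clock: 39.85
ee_pos: [0.6323, -0.2604, 0.0659]
orientation: [-2.047, -2.383, 0.0]
ft_force: [-3.0, 1.7, 6.7]
finger_gap: 0.665
gripper_force: 66.9
```

```bash
python3 -m crank '[{"offset":[0,0,0.05],"turn":[0,0,0],"grip":-1},{"offset":[0,0,0],"turn":[0,0,0],"grip":-1},{"offset":[0,0,-0.04],"turn":[0,0,0],"grip":1},{"offset":[0,0,0],"turn":[0,0,0],"grip":1},{"offset":[0,0,0],"turn":[0,0,0],"grip":1},{"offset":[0,0,0],"turn":[0,0,0],"grip":1},{"offset":[0,0,-0.5],"turn":[0,0,0],"grip":1},{"offset":[0,0,-1],"turn":[0,0,0],"grip":1}]'
python3 -m crank '[{"offset":[0,0,-1],"turn":[0,0,0],"grip":1},{"offset":[0.4,0,-0.4],"turn":[0,0,0],"grip":1},{"offset":[0.8,0.1,0],"turn":[0,0,0],"grip":1},{"offset":[1,0.1,0],"turn":[0,0,0],"grip":1},{"offset":[1,0.1,0],"turn":[0,0,0],"grip":1},{"offset":[1,0,0],"turn":[0,0,0],"grip":1},{"offset":[0.4,0,0],"turn":[0,0,0],"grip":1},{"offset":[0,0,0],"turn":[0,0,0],"grip":1}]'
python3 - <<'E'
from h import *
go(.621,-.119,.0435,8.8)
c,im,d,P=shot("side","pics/s3.png")
rects(P,d>0,mn=400)
E
```

```text
clock: 40.65
ee_pos: [0.6311, -0.2597, 0.1089]
orientation: [-2.044, -2.38, 0.003]
ft_force: [0.4, 0.3, -0.2]
finger_gap: 1.004
gripper_force: 0.0
clock: 41.45
ee_pos: [0.6204, -0.12, 0.152]
orientation: [-2.042, -2.386, -0.0]
ft_force: [-0.0, -0.4, 1.9]
finger_gap: 0.999
gripper_force: 0.0
TCP [ 0.6204 -0.12    0.152 ] tool x,y,z axes [[-0.155, 0.988, -0.001], [0.988, 0.155, 0.001], [0.001, -0.001, -1.0]] t 41.45 gap 0.999
units [0.03 0.03 3.62] yaw 8.89 turn [-0.01 -0.01  0.02]
0.078 c 0.4584 -0.2651 [47.6 67.2] yaw 2.5 z 0.0925
0.078 c 0.6314 0.0557 [68.5 46.6] yaw 87.2 z 0.0843
0.044 c 0.4574 -0.1034 [ 94.8 104.3] yaw 12.7 z 0.0499
0.044 c 0.4582 -0.257 [ 93.9 103.5] yaw 3.6 z 0.0576
0.044 c 0.4615 0.0558 [73.  65.5] yaw 0.0 z 0.0536
0.044 c 0.6129 0.0162 [21.9 47.3] yaw 86.8 z 0.0505
0.044 c 0.6427 0.0555 [ 70.5 104. ] yaw 0.0 z 0.05
0.044 c 0.6457 -0.2161 [48.3 24.2] yaw 12.8 z 0.0566
```

```bash
python3 -m crank '[{"offset":[0,0,0.5],"turn":[0,0,0],"grip":1},{"offset":[0,0,0.9],"turn":[0,0,0],"grip":1},{"offset":[0,0,0.9],"turn":[0,0,0],"grip":1},{"offset":[0,0,0.7],"turn":[0,0,0],"grip":1},{"offset":[0,0,0.4],"turn":[0,0,0],"grip":1},{"offset":[0,0,0.15],"turn":[0,0,0],"grip":1},{"offset":[0,0,0],"turn":[0,0,0],"grip":1},{"offset":[0,0,0],"turn":[0,0,0],"grip":1}]'
python3 -m crank '[{"offset":[0,0,0],"turn":[0,0,0],"grip":-1},{"offset":[0,0,0],"turn":[0,0,0],"grip":-1},{"offset":[0,0,0],"turn":[0,0,0],"grip":-1},{"offset":[0,0,0],"turn":[0,0,0],"grip":-1},{"offset":[0,0,0],"turn":[0,0,0],"grip":-1},{"offset":[0,0,0],"turn":[0,0,0],"grip":-1},{"offset":[0,0,0],"turn":[0,0,0],"grip":-1},{"offset":[0,0,0],"turn":[0,0,0],"grip":-1}]'
python3 -c "
from h import *
go(.457,-.104,.175,12.5)"
```

```text
clock: 42.3
ee_pos: [0.621, -0.1233, 0.0464]
orientation: [2.047, 2.382, 0.0]
ft_force: [-0.2, 0.0, -0.0]
finger_gap: 0.997
gripper_force: 0.0
clock: 43.1
ee_pos: [0.6212, -0.1227, 0.0466]
orientation: [2.046, 2.383, 0.001]
ft_force: [-0.3, 0.5, 6.8]
finger_gap: 0.668
gripper_force: 62.9
TCP [ 0.6212 -0.1227  0.0466] tool x,y,z axes [[-0.151, 0.988, 0.001], [0.988, 0.151, -0.0], [-0.001, 0.001, -1.0]] t 43.1 gap 0.668
units [ 1.44 -5.31 -4.29] yaw 8.7 turn [ 0.02  0.01 -0.95]
```

```bash
python3 -m crank '[{"offset":[0,0,-0.4],"turn":[0,0,0],"grip":-1},{"offset":[0,0,-0.8],"turn":[0,0,0],"grip":-1},{"offset":[0,0,-1],"turn":[0,0,0],"grip":-1},{"offset":[0,0,-1],"turn":[0,0,0],"grip":-1},{"offset":[0.1,-0.3,-0.8],"turn":[0,0,-0.1],"grip":-1},{"offset":[0.2,-0.8,-0.2],"turn":[0,0,-0.2],"grip":-1},{"offset":[0.2,-1,0],"turn":[0,0,-0.2],"grip":-1},{"offset":[0.2,-1,0],"turn":[0,0,-0.2],"grip":-1}]'
python3 -m crank '[{"offset":[0.2,-1,0],"turn":[0,0,-0.2],"grip":-1},{"offset":[0.1,-0.8,0],"turn":[0,0,-0.05],"grip":-1},{"offset":[0,-0.4,0],"turn":[0,0,0],"grip":-1},{"offset":[0,0,0],"turn":[0,0,0],"grip":-1},{"offset":[0,0,0],"turn":[0,0,0],"grip":-1},{"offset":[0,0,0],"turn":[0,0,0],"grip":-1},{"offset":[0,0,0],"turn":[0,0,0],"grip":-1},{"offset":[0,0,0],"turn":[0,0,0],"grip":-1}]'
python3 -c "
from h import *
go(.4573,-.108,.0596,12.7)"
```

```text
clock: 43.9
ee_pos: [0.5241, -0.1176, 0.1723]
orientation: [1.987, 2.434, -0.0]
ft_force: [0.1, 0.3, -3.1]
finger_gap: 0.664
gripper_force: 64.9
clock: 44.7
ee_pos: [0.4593, -0.1226, 0.1713]
orientation: [-1.966, -2.45, 0.001]
ft_force: [-0.8, 0.4, -3.4]
finger_gap: 0.666
gripper_force: 64.9
TCP [ 0.4593 -0.1226  0.1713] tool x,y,z axes [[-0.217, 0.976, -0.001], [0.976, 0.217, -0.0], [-0.0, -0.001, -1.0]] t 44.7 gap 0.666
units [0.49 0.04 3.72] yaw 12.52 turn [-0.01  0.   -0.05]
```

```bash
python3 -m crank '[{"offset":[0.3,0.04,0],"turn":[0,0,0],"grip":-1},{"offset":[0.19,0,0.4],"turn":[0,0,0],"grip":-1},{"offset":[0,0,0.8],"turn":[0,0,0],"grip":-1},{"offset":[0,0,0.7],"turn":[0,0,0],"grip":-1},{"offset":[0,0,0.3],"turn":[0,0,0],"grip":-1},{"offset":[0,0,0.3],"turn":[0,0,0],"grip":-1},{"offset":[0,0,0.3],"turn":[0,0,0],"grip":-1},{"offset":[0,0,0.3],"turn":[0,0,0],"grip":-1}]'
python3 -m crank '[{"offset":[0,0,0.2],"turn":[0,0,0],"grip":-1},{"offset":[0,0,0.15],"turn":[0,0,0],"grip":-1},{"offset":[0,0,0.08],"turn":[0,0,0],"grip":-1},{"offset":[0,0,0],"turn":[0,0,0],"grip":-1},{"offset":[0,0,0],"turn":[0,0,0],"grip":-1},{"offset":[0,0,0],"turn":[0,0,0],"grip":-1},{"offset":[0,0,0],"turn":[0,0,0],"grip":-1},{"offset":[0,0,0],"turn":[0,0,0],"grip":-1}]'
```

```text
clock: 45.5
ee_pos: [0.4572, -0.1081, 0.0783]
orientation: [1.966, 2.45, -0.0]
ft_force: [-0.6, 0.2, -2.4]
finger_gap: 0.663
gripper_force: 64.7
clock: 46.3
ee_pos: [0.4569, -0.1081, 0.0658]
orientation: [-1.966, -2.45, 0.001]
ft_force: [0.2, -0.4, -3.0]
finger_gap: 0.666
gripper_force: 64.7
```

```bash
python3 -m crank '[{"offset":[0,0,0.12],"turn":[0,0,0],"grip":-1},{"offset":[0,0,0.06],"turn":[0,0,0],"grip":-1},{"offset":[0,0,0.03],"turn":[0,0,0],"grip":-1},{"offset":[0,0,0.02],"turn":[0,0,0],"grip":-1},{"offset":[0,0,0],"turn":[0,0,0],"grip":-1},{"offset":[0,0,0],"turn":[0,0,0],"grip":-1},{"offset":[0,0,0],"turn":[0,0,0],"grip":-1},{"offset":[0,0,0],"turn":[0,0,0],"grip":-1}]'
```

```text
clock: 47.1
ee_pos: [0.4568, -0.108, 0.0598]
orientation: [-1.967, -2.45, -0.001]
ft_force: [-3.9, 1.5, 22.9]
finger_gap: 0.663
gripper_force: 67.6
```

Home. I'll release, lift clear, and check all four.

```bash
python3 -m crank '[{"offset":[0,0,-0.05],"turn":[0,0,0],"grip":1},{"offset":[0,0,0],"turn":[0,0,0],"grip":1},{"offset":[0,0,0],"turn":[0,0,0],"grip":1},{"offset":[0,0,0],"turn":[0,0,0],"grip":1},{"offset":[0,0,0],"turn":[0,0,0],"grip":1},{"offset":[0,0,-0.5],"turn":[0,0,0],"grip":1},{"offset":[0,0,-1],"turn":[0,0,0],"grip":1},{"offset":[0,0,-1],"turn":[0,0,0],"grip":1}]'
python3 -m crank '[{"offset":[0,0,-1],"turn":[0,0,0],"grip":1},{"offset":[0,0,-1],"turn":[0,0,0],"grip":1},{"offset":[0,0.5,-1],"turn":[0,0,0],"grip":1},{"offset":[0,1,-1],"turn":[0,0,0],"grip":1},{"offset":[0,1,-1],"turn":[0,0,0],"grip":1},{"offset":[0,1,-1],"turn":[0,0,0],"grip":1},{"offset":[0,0.5,-0.5],"turn":[0,0,0],"grip":1},{"offset":[0,0,0],"turn":[0,0,0],"grip":1}]'
python3 - <<'E'
from h import *
c,im,d,P=shot("wrist","pics/w7.png"); rects(P,d>0,mn=400)
c,im,d,P=shot("scene","pics/c2.png"); rects(P,d>0,mn=400)
E
```

```text
clock: 47.9
ee_pos: [0.4562, -0.1081, 0.1357]
orientation: [-1.966, -2.448, 0.003]
ft_force: [0.9, 0.6, -0.0]
finger_gap: 1.002
gripper_force: 0.0
clock: 48.7
ee_pos: [0.5765, -0.0813, 0.3314]
orientation: [1.963, 2.45, 0.002]
ft_force: [-0.4, -0.9, -0.9]
finger_gap: 1.0
gripper_force: 0.0
0.078 c 0.4571 -0.1057 [56.8 65.3] yaw 12.0 z 0.084
0.078 c 0.4596 -0.2532 [46.1 42.8] yaw 4.7 z 0.0918
0.078 c 0.6325 -0.265 [57. 66.] yaw 8.2 z 0.092
0.078 c 0.6324 0.0548 [68.6 47.5] yaw 87.3 z 0.0838
0.044 c 0.458 -0.1045 [ 93.4 104.6] yaw 13.0 z 0.0498
0.044 c 0.4591 -0.2656 [ 97.7 117.7] yaw 5.2 z 0.0573
0.044 c 0.4591 0.0552 [70.1 56.7] yaw 11.7 z 0.053
0.044 c 0.6316 -0.2644 [ 95.5 118.9] yaw 9.1 z 0.0572
0.044 c 0.6314 0.055 [104.3  93.4] yaw 88.0 z 0.0495
0.078 c 0.4494 -0.0851 [51.8 31.3] yaw 6.5 z 0.0817
0.078 c 0.4485 -0.1122 [40.  20.5] yaw 0.0 z 0.0826
0.078 c 0.6238 0.055 [36.5 56. ] yaw 0.0 z 0.0834
0.044 c 0.4461 -0.0644 [88.6 27.2] yaw 14.3 z 0.0498
0.044 c 0.4537 -0.2154 [92.3 21. ] yaw 6.2 z 0.0516
0.044 c 0.4752 0.0383 [46.7 21.8] yaw 23.7 z 0.055
0.044 c 0.6179 -0.2149 [83.  15.9] yaw 6.5 z 0.0527
0.044 c 0.5963 0.0444 [73.9 26.2] yaw 87.5 z 0.0495
```

View pics/w7.png

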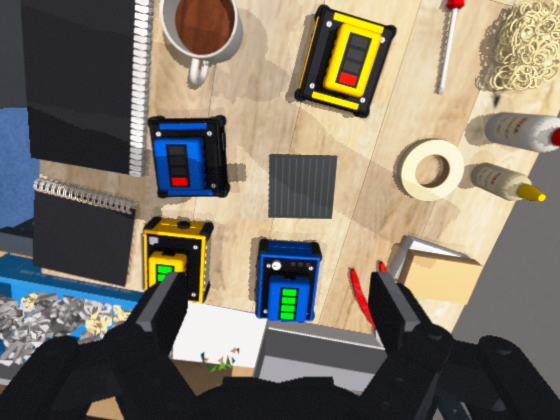

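View pics/c2.png

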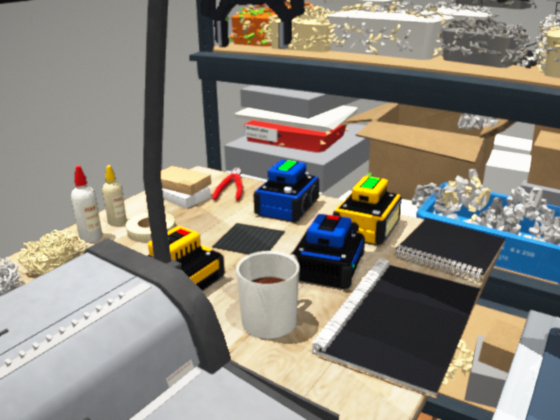

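Both devices now show green packs, at (165, 270) and (288, 300) px, and both chargers show red ones, at (178, 170) and (347, 65). The pack tops stand at the same heights as at the start, the mat is empty and the mug is where it was.

```bash
python3 -c "
from workcell import *
print(job_done())"
```

```text
the job is handed in; nothing more can be done
None
```

Both charged packs are home in the work light and the speaker, both flat packs are home in the chargers of their colour, the mug stands where it was, and the job was handed in at about 49 s.

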